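# Load a board in the test fixture and clamp its lid with the draw latch

## Robot

A 6-joint arm with a two-finger parallel gripper is mounted at the origin on a cart in front of the work surface, level with it; the furniture and walls round the work are solid. World frame = base frame: x ahead of the robot, y to its left, z up, the work surface at z = 0. Lengths are in m, angles in rad, forces in N, time in s.
With the tool pointing down it reaches from about 0.3 to 0.775 m from the base axis. Payload 14.6 kg.
Tool frame: the origin (TCP) lies at the very end of the fingers, on their centre line; the grasp point (between the pads) lies 19 mm behind it; z points along the fingers, y is the direction in which the jaws open and shut (so a half turn about z gives the same grasp; the last joint's range is limited). The gripper opens to 94 mm and grips with 3 to 60 N. Pads are 16 mm wide; open, the fingers measure 119 mm over their backs; the gripper's body (75 mm by 177 mm) begins 78 mm behind the grasp point.
Start: joints at [1.139, 0.3, 1.521, -0, 1.321, -0.067], TCP at [0.196, 0.514, 0.205] pointing down, gripper open.
Joint ranges: [-3.03, 3.03], [-0.79, 2.21], [0.23, 2.52], [-1.04, 4.18], [0, 3.07], [-2.55, 2.55]. Speed limits (rad/s): [2.22, 2.22, 2.57, 3.14, 3.14, 3.14].

## Interface

Orientations are given as [roll, pitch, yaw] about the fixed x, y, z axes, in that order (R = Rz(yaw) Ry(pitch) Rx(roll)).
In Python, from station import status, camera, ctrl gives the robot as it stands. The module is installed in compiled form; this text tells all that it offers.
- The arm moves only by the shell command python3 -m jog 'ROWS' [FORCE]. ROWS is JSON, a list of rows, each a list of 7 numbers: the shift along the tool's x, y, z each as a share of 1000 mm, from -1 to 1, then the turn, a rotation vector about the tool's x, y, z each as a share of pi/2 rad, from -1 to 1, then the opening, from -1 (shut) to 1 (fully open), so that 0 is half open. A call has 1 to 20 rows; each row is the pose to reach, as a shift and turn from the pose measured when the call began, along the tool's axes at that moment; what a row does not reach only later rows make up. A row lasts 1/10 s, in which the tool goes at most 50 mm and 8.59 degrees, less where a joint would pass 70% of its speed; a pose out of reach is approached as far as the arm can. A call with a number of a shift or a turn outside -1 to 1 is refused whole. A call with a gripper value outside its range is refused whole. The fingers move at their own pace and stop on an object; FORCE is the grip in N (left out, the last holds). Time passes only in rows, so rows that repeat a pose let the fingers close. It gives the time, the measured TCP pose, the force and the opening at its end, in the units of the state.
- status.get_obs(): the state, without advancing time (a new reading comes with each control period).
- camera(name): name is "scene" or "top" or "wrist"; returns a dict with "image" (480x640x3 uint8, red, green, blue), "fx", "fy", "cx", "cy" (pixels), "k1" (the pictures are not rectified: a ray, as slopes to the right and down, at radius r is drawn at 1 + k1 r^2 times it, then the intrinsics apply), "world_from_camera" (4x4, takes a point from camera to world coordinates). Camera axes: x right, y down, z forward; pixel columns grow to the right and rows downward; lengths in m; the calibration is good to about 2 mm. A picture is of the moment at which its call begins. There is no depth.
- ctrl.hand_in(): hands the job in, once; it reports no verdict.
The state is a dict: "time_s": time; "qpos": joint angles; "joint_vel": joint speeds; "tau": joint torques, N m; "ee_pos": TCP position; "eef_rot": TCP orientation; "force": force on the tool from outside, world axes, zero at the start; "moment": the same for the moment, N m; "grip_width": finger opening in m.
Only numpy, scipy, OpenCV 4.12 (cv2) and the standard library are available. Lean on these libraries where they do the work, as an engineer would, in place of code of your own. Each camera call takes 0.05 s, during which the arm holds its last target.

## Task

Put the circuit board that lies on the little wooden box into the nest of the test fixture, flat on the nest plate between the locating posts. Then fold the fixture's lid down onto the board, swing the latch claw over the keeper bar on the lid, and swing the latch lever down all the way, past its centre and flat against the front of the fixture, so that the lid stays pulled down. Leave the other things on the bench where they are.

Things in the scene. Friction and masses are not known exactly. Their poses are not given: they have to be found in the camera images.
- board_mid (a point): Middle of the board to load, 8 mm above its lowest point: green, 86 mm (its y) x 64 mm (its x), 16 mm high, 35 g, no leads; lies on the open top of a plywood box. Only its thin rim, 4 to 6 mm below this point, is 64 mm wide: take it by the middles of the two long edges. The rim overhangs the box by 4 mm all round, so fingertips may reach 10 to 15 mm below it.
- wood_box: Small open plywood box under the board, 55 (x) x 75 (y) x 49 mm high, loose, 150 g. Origin: centre of its underside.
- fixture: Test fixture, fixed to the bench: grey case, x -78 to +90 mm, 112 mm wide (y), aluminium top plate (116 wide) at 78 mm. Origin: under the nest's middle, at bench level; x from the latch front to the lid hinge at the back, z up. Hinge blocks at the back (x 72 to 88, |y| 46 to 55) rise to 126 mm. The latch is in the middle of the front face.
- nest_top (a point): Middle of the black nest plate's top, 94 mm above the bench, axes as the fixture's. The board lies here, 86 mm side along x, either way round. Tapered posts (5 mm thick, 11 mm high) stand 1.5 mm off its edges, at (+-30, +-36) and (+-47, +-14) mm. Fingertips have room beside it (|x| < 24, |y| > 25 mm) to 16 mm below. It floats on springs: yields from 10 N, 4 mm (20 N) when latched.
- lid (a joint): Angle of the lid (rad): 0 = latched, level; 1.57 = upright; 2.05 = farthest back. With the board in and no latch it rests at about 0.035. Stiff, damped hinge (0.1 N m): it stays where left near upright and sinks by its own weight from about 0.9.
- lid_hinge (a point): Middle of the lid's hinge axis (along the fixture's y), 80 mm behind the nest's middle, 118 mm above the bench.
- lid_front (a point): Middle of the lid's free edge on its outer face, 154 mm from the hinge; x from the free edge to the hinge, z out of the outer face. Lid: aluminium frame with clear window, 84 mm wide, 9 mm thick (3 mm outside the hinge axis). Open, its outer face looks away from the robot: push there to close it.
- keeper (a point): Middle of the keeper bar on the lid: steel rod along y, 5 mm thick, 22 mm free width, 14 mm beyond the lid's free edge, 168 mm from the hinge axis; 112 mm above the bench when latched, about 118 mm when the lid only rests on the board.
- lever (a joint): Angle of the latch lever (rad): 0 = hanging straight down against the front, locked; 1.57 = level, out to the front; starts about 2 (up and out). Dead centre about 0.2; below that the springs hold it shut. Stays where left (friction 0.017 N m); takes up to about 5 N at the handle to close under load.
- lever_pivot (a point): Pivot of the latch lever (axis along the fixture's y), 14 mm in front of the case and 66 mm above the bench.
- lever_pad (a point): Point on the outer face of the handle, 42 mm along it from the pivot, 8 mm off the pivot line to the outer side. The handle is a steel strip 25 mm wide, 3 mm thick, ending 58 mm from the pivot in a short out-turned tip. The outer face looks up when open, to the front when shut: push there to close it.
- claw (a joint): Angle of the claw against the lever (rad): the lever's value minus this is the claw's lean from upright towards the lid; 0 when latched. Stop at 2.65: it starts there by its weight, leaning out to the front. It swings freely; pushed past upright it falls against the keeper.
- claw_pivot (a point): Pivot of the claw in the lever, 18 mm from the lever's pivot along the handle; axis along the fixture's y.
- claw_tip (a point): Middle of the claw's nose, 68 mm from claw_pivot. Claw: flat steel hook, shank 14 mm wide, 3 mm thick, its front face 6 mm in front of the pivot line; nose 16 mm wide, 14 mm deep, pointing to the lid, with a 3 mm lip down at its end. With the lever 1.95 or more open it passes over the keeper by 4 to 10 mm, then leans on it until the lever pulls it down.
- glue: Bystander: small glue bottle, 39 mm thick, 120 mm high, standing. Origin: centre of its underside.
- inserts: Bystander: dark blue tray of brass inserts, 60 x 85 x 21 mm. Origin: centre of its underside.
- leads_board: Bystander: another circuit board, with hook-up leads, 121 x 86 x 15 mm. Origin: centre of its underside.
- pen: Bystander: flux pen, 131 mm long, 13 mm thick, lying. Origin: centre of its underside.
- driver: Bystander: torque screwdriver, 186 mm long, 34 mm thick, lying. Origin: centre of its underside.
- brush: Bystander: flat black bench brush, 172 x 38 x 9 mm. Origin: centre of its underside.

How it is judged:
By the outcome, as a careful person would: the job done as asked, in the order asked, and still so for the second after the job is handed in, with the robot touching nothing.
It also fails if it takes over 67 s, if anything falls off the work surface, if the arm or the gripper's body presses on something with over 40 N, if the wrist force passes 120 N, or if a joint passes its speed limit or range.

## Working session

There is one attempt and no reset: what is moved stays moved. The work goes in short steps, Python scripts to look and compute and a shell command to move; the robot and the scene stay as the last step left them, time stands still between calls to the robot, and variables do not carry over. Pictures are saved under pics/ and viewed, and the job is handed in when it is done.

```bash
mkdir -p pics
cat > h.py <<'E'
import numpy as np, cv2
from station import status, camera, ctrl
from scipy.spatial.transform import Rotation as R
def snap(n,f):
    c=camera(n); cv2.imwrite('pics/'+f,c['image'][:,:,::-1]); 
    np.savez('pics/'+f+'.npz',**{k:np.array(v) for k,v in c.items()})
    return c
def load(f): return dict(np.load('pics/'+f+'.npz'))
def ray(c,u,v):
    x=(u-c['cx'])/c['fx'];y=(v-c['cy'])/c['fy']
    rd=np.hypot(x,y); r=rd
    for _ in range(20): r=rd/(1+c['k1']*r*r)
    s=r/rd if rd>0 else 1
    T=c['world_from_camera']; d=T[:3,:3]@np.array([x*s,y*s,1]); return T[:3,3],d
def atz(c,u,v,z):
    o,d=ray(c,u,v); return o+d*(z-o[2])/d[2]
def proj(c,p):
    T=c['world_from_camera']; q=T[:3,:3].T@(np.array(p)-T[:3,3]); x,y=q[0]/q[2],q[1]/q[2]
    k=1+c['k1']*(x*x+y*y); return np.array([c['fx']*x*k+c['cx'],c['fy']*y*k+c['cy']])
def crop(f,u0,v0,u1,v1,o,s=None):
    im=cv2.imread('pics/'+f)[v0:v1,u0:u1]; s=s or min(800/(u1-u0),600/(v1-v0))
    cv2.imwrite('pics/'+o,cv2.resize(im,None,fx=s,fy=s,interpolation=cv2.INTER_CUBIC)); print('scale',s)
def tri(c1,p1,c2,p2):
    o1,d1=ray(c1,*p1);o2,d2=ray(c2,*p2)
    A=np.stack([d1,-d2],1); t=np.linalg.lstsq(A,o2-o1,rcond=None)[0]
    a=o1+d1*t[0];b=o2+d2*t[1]; return (a+b)/2,np.linalg.norm(a-b)
def rel(target,rpy=None,obs=None):
    "rows numbers to reach target TCP pos / rpy from now"
    o=obs or status.get_obs(); R0=R.from_euler('xyz',o['eef_rot']); 
    s=R0.inv().apply(np.array(target)-o['ee_pos'])
    t=np.zeros(3) if rpy is None else (R0.inv()*R.from_euler('xyz',rpy)).as_rotvec()/(np.pi/2)
    return np.round(np.r_[s,t],4)
E
python3 - <<'E'
from h import *
print(status.get_obs())
for n in("scene","top","wrist"):
    c=snap(n,n+'0.png'); print(n,c['fx'],c['cx'],c['cy'],c['k1'],np.round(c['world_from_camera'],3).tolist())
E
```

```text
{'time_s': 0.0, 'qpos': array([ 1.13940340e+00,  3.00472716e-01,  1.52160256e+00,  2.66917645e-05,
        1.32065771e+00, -6.66199652e-02]), 'joint_vel': array([-0.00120889,  0.00128193, -0.00048116, -0.00045812, -0.00367236,
        0.00185256]), 'tau': array([ 7.07336476e-04, -5.31819892e+01, -3.52721286e+01,  7.08791683e-02,
        2.44335568e-02, -1.56027289e-05]), 'ee_pos': array([0.1961028 , 0.51357315, 0.20487635]), 'eef_rot': array([-3.14045657e+00, -1.01708819e-04,  2.77681302e+00]), 'force': array([ 0.31476618, -0.24279292,  0.12983871]), 'moment': array([ 0.0038784 , -0.02489054, -0.00548941]), 'grip_width': 0.09435865115919063}
scene 507.8142649490145 326.42327548686984 237.4213173857523 -0.03305423639381775 [[-0.753, -0.312, 0.58, -0.527], [-0.658, 0.344, -0.669, 1.064], [0.009, -0.885, -0.465, 0.91], [0.0, 0.0, 0.0, 1.0]]
top 462.4359911674413 321.4957074049794 232.33313981503431 -0.09156600349165628 [[0.001, -0.988, 0.153, 0.286], [-1.0, -0.0, 0.003, -0.105], [-0.003, -0.153, -0.988, 1.489], [0.0, 0.0, 0.0, 1.0]]
wrist 404.6343130877673 314.1194678478482 246.17759783113837 -0.09459488502430857 [[0.357, 0.904, 0.234, 0.129], [0.934, -0.345, -0.09, 0.54], [-0.0, 0.251, -0.968, 0.384], [0.0, 0.0, 0.0, 1.0]]
```

View pics/scene0.png

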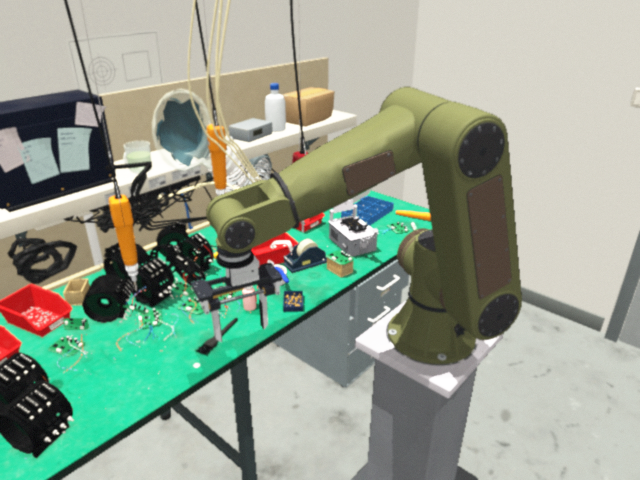

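View pics/top0.png

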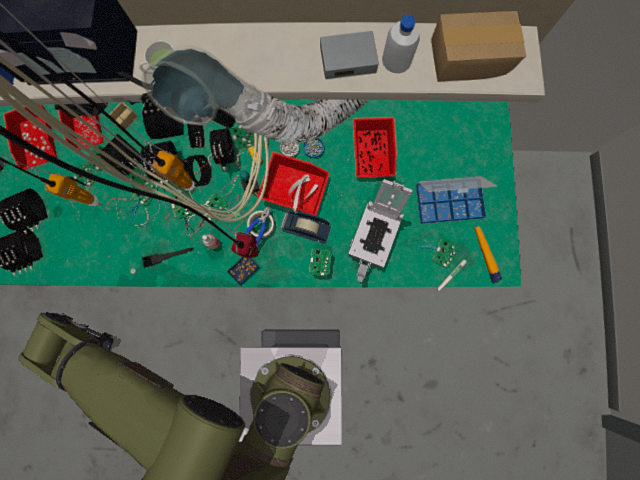

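View pics/wrist0.png

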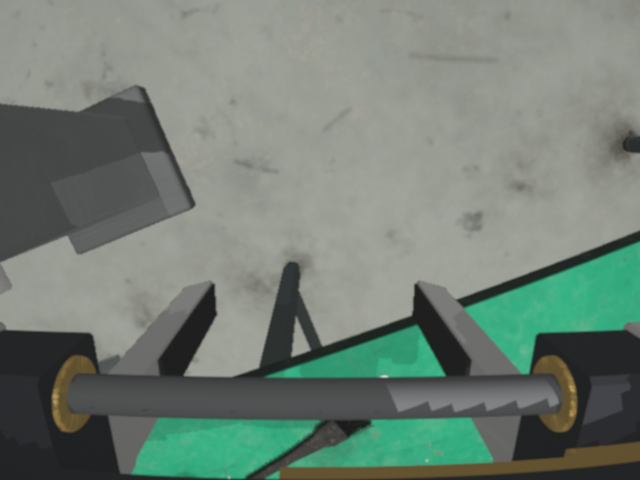

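The top picture shows the loaded box and board at about (320,263), the fixture at about (377,235) with its latch at the bottom and its lid at the top. The wrist view shows only the bench edge. I'll enlarge these.

Run:
```python
from h import *
crop('top0.png',290,170,430,290,'t1.png',5)
crop('scene0.png',300,180,420,290,'s1.png',6)
```

```text
scale 5
scale 6
```

View pics/t1.png

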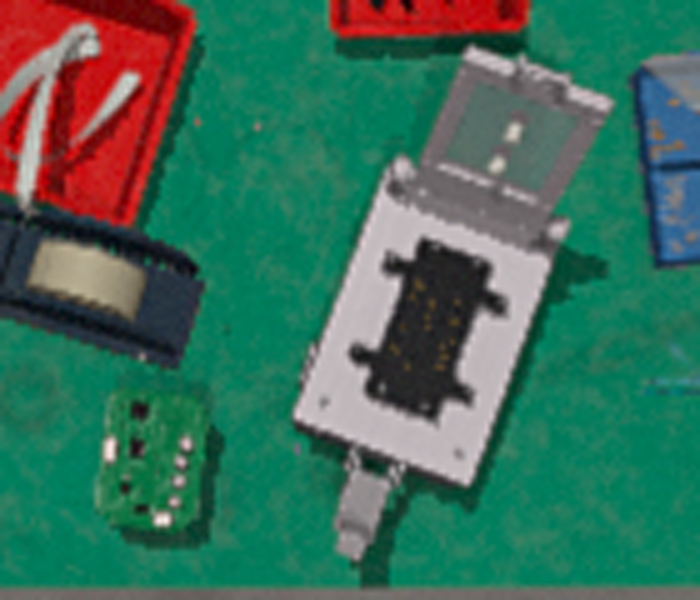

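View pics/s1.png

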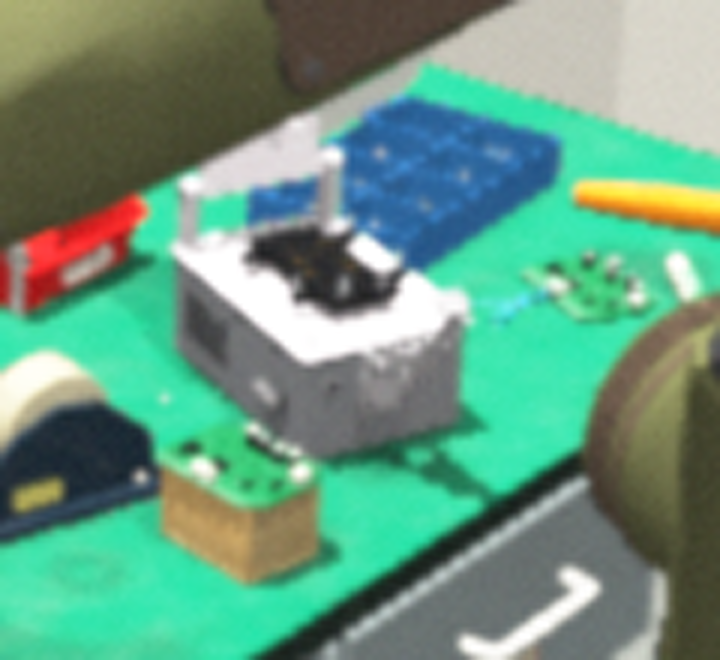

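Run:
```python
from h import *
c=load('top0.png')
f=lambda p,z:atz(c,290+p[0]/5,170+p[1]/5,z)
B=[f(p,.05) for p in [(108,388),(213,394),(205,535),(97,524)]]
print(np.round(B,4), np.mean(B,0)); 
for i in range(4): print(np.linalg.norm(B[i]-B[(i+1)%4]))
e=(B[3]-B[0]+B[2]-B[1]); print('long dir',np.arctan2(e[1],e[0]))
F=[f(p,.078) for p in [(295,424),(471,488),(556,255)]]
print(np.round(F,4)); d=F[1]-F[0]; print(np.linalg.norm(d)); 
y=-d/np.linalg.norm(d); x=np.array([y[1],-y[0],0]); print('yaw',np.arctan2(x[1],x[0]))
fm=(F[0]+F[1])/2; print('origin guess',fm+x*.078)
N=[f(p,.094) for p in [(424,240),(490,262),(433,418),(370,393)]]; print(np.mean(N,0),N[0]-N[3],N[1]-N[2])
o,dd=ray(c,290+340/5,170+540/5); print(f((355,548),.13))
```

```text
[[ 0.4602 -0.0694  0.05  ]
 [ 0.4564 -0.1352  0.05  ]
 [ 0.3683 -0.13    0.05  ]
 [ 0.3751 -0.0628  0.05  ]] [ 0.41499613 -0.09933538  0.05      ]
0.06590208516692542
0.08831824149782429
0.06745291513607077
0.08538868569329981
long dir 3.0739730087365067
[[ 0.4346 -0.1848  0.078 ]
 [ 0.3952 -0.2922  0.078 ]
 [ 0.54   -0.348   0.078 ]]
0.11439833848195863
yaw -0.35148584616188755
origin guess [ 0.48814141 -0.26537138  0.078     ]
[ 0.49185368 -0.26651172  0.094     ] [ 0.09454647 -0.03447501  0.        ] [ 0.09614386 -0.03672468  0.        ]
[ 0.35604346 -0.21651899  0.13      ]
```

Run:
```python
from h import *
a=load('top0.png');b=load('scene0.png')
print(tri(a,(245,243),b,(300,157)), tri(a,(178,170),b,(217,185)), tri(a,(70,190),b,(122,250)))
print(atz(a,245,243,.2), atz(a,245,243,.3))
crop('top0.png',200,200,300,290,'t2.png',6)
print(rel([.37,-.095,.25],[np.pi,0,3.07]))
```

```text
(array([0.42576352, 0.07552778, 0.44517586]), np.float64(0.007593482551046535)) (array([0.60911617, 0.2524755 , 0.36919761]), np.float64(0.025321524637932646)) (array([0.57963996, 0.57536663, 0.2994625 ]), np.float64(0.020206674246654958))
[0.45495161 0.11482378 0.2       ] [0.44184441 0.09776714 0.3       ]
scale 6
[-3.795e-01 -5.066e-01 -4.450e-02 -5.000e-04 -1.000e-04 -1.867e-01]
```

View pics/t2.png

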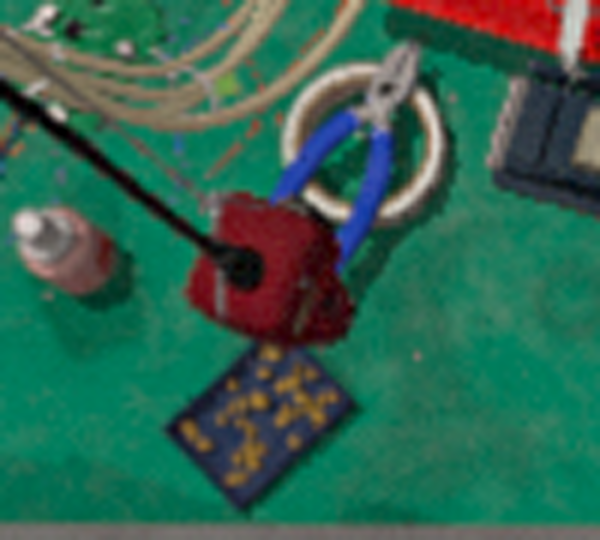

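Run:
```python
from h import *
crop('scene0.png',230,100,350,200,'s2.png',6)
```

```text
scale 6
```

View pics/s2.png

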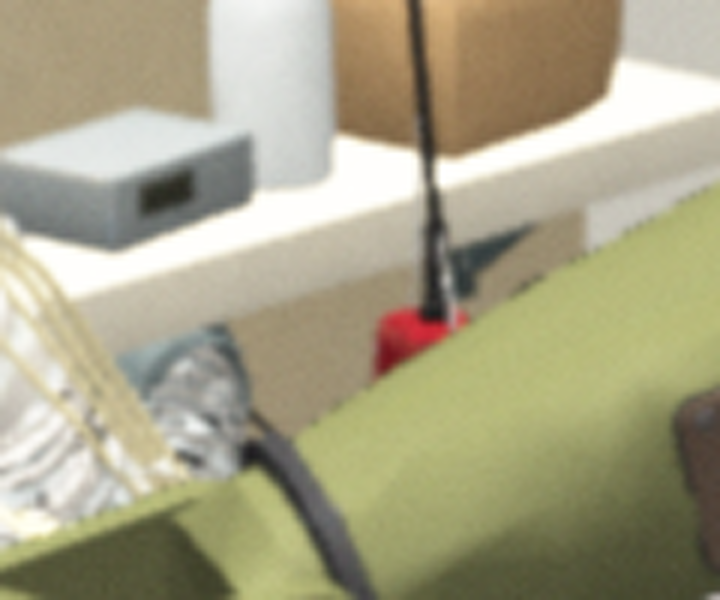

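Run:
```python
from h import *
a=load('top0.png');b=load('scene0.png')
P,e=tri(a,(240,244.2),b,(301.5,153)); print(P,e)
z=P[2]
for p in [(215,190),(330,215),(355,310),(190,290),(280,345)]: print(p,[np.round(atz(a,200+p[0]/6,200+p[1]/6,h)[:2],3) for h in (z,z-.1,z-.15)])
```

```text
[0.41830565 0.0818086  0.46085637] 0.0007132193628721523
(215, 190) [array([0.447, 0.092]), array([0.462, 0.111]), array([0.47 , 0.121])]
(330, 215) [array([0.437, 0.048]), array([0.452, 0.063]), array([0.459, 0.07 ])]
(355, 310) [array([0.401, 0.038]), array([0.412, 0.052]), array([0.418, 0.059])]
(190, 290) [array([0.409, 0.1  ]), array([0.421, 0.12 ]), array([0.427, 0.13 ])]
(280, 345) [array([0.388, 0.066]), array([0.398, 0.082]), array([0.403, 0.091])]
```

Run:
```python
from h import *
for th,r,z in [(1.18,.46,.21),(1.16,.38,.22),(1.1,.325,.22),(.95,.312,.22),(.8,.312,.22),(.65,.312,.22),(.5,.312,.22),(.35,.312,.22),(.2,.312,.22),(.05,.312,.22),(-.1,.312,.23),(-.2,.34,.25),(-.24,.38,.25)]:
    print(rel([r*np.cos(th),r*np.sin(th),z],[np.pi,0,2.777+.293*min(1,(1.18-th)/1)]).tolist())
```

```text
[-0.012, -0.09, -0.0049, -0.0005, -0.0, -0.0001]
[-0.0175, -0.1702, -0.0148, -0.0005, -0.0, -0.0039]
[-0.0344, -0.2266, -0.0148, -0.0005, -0.0, -0.015]
[-0.079, -0.248, -0.0148, -0.0005, -0.0, -0.043]
[-0.1232, -0.2632, -0.0147, -0.0005, -0.0001, -0.071]
[-0.1647, -0.2848, -0.0147, -0.0005, -0.0001, -0.099]
[-0.2024, -0.3124, -0.0147, -0.0005, -0.0001, -0.127]
[-0.2356, -0.3453, -0.0147, -0.0005, -0.0001, -0.1549]
[-0.2635, -0.3828, -0.0146, -0.0005, -0.0001, -0.1829]
[-0.2855, -0.4241, -0.0146, -0.0005, -0.0001, -0.1867]
[-0.3011, -0.4682, -0.0246, -0.0005, -0.0001, -0.1867]
[-0.3354, -0.4941, -0.0446, -0.0005, -0.0001, -0.1867]
[-0.377, -0.5025, -0.0445, -0.0005, -0.0001, -0.1867]
```

```bash
python3 -m jog '[[-0.006,-0.045,-0.003,0,0,0,1],[-0.012,-0.09,-0.005,0,0,0,1],[-0.015,-0.13,-0.01,0,0,-0.002,1],[-0.0175,-0.17,-0.015,0,0,-0.004,1],[-0.026,-0.2,-0.015,0,0,-0.01,1],[-0.034,-0.227,-0.015,0,0,-0.015,1],[-0.079,-0.248,-0.015,0,0,-0.043,1],[-0.123,-0.263,-0.015,0,0,-0.071,1],[-0.165,-0.285,-0.015,0,0,-0.099,1],[-0.202,-0.312,-0.015,0,0,-0.127,1],[-0.236,-0.345,-0.015,0,0,-0.155,1],[-0.263,-0.383,-0.015,0,0,-0.183,1],[-0.285,-0.424,-0.015,0,0,-0.187,1],[-0.301,-0.468,-0.025,0,0,-0.187,1],[-0.335,-0.494,-0.045,0,0,-0.187,1],[-0.377,-0.5025,-0.045,0,0,-0.187,1],[-0.377,-0.5025,-0.045,0,0,-0.187,1]]'
python3 - <<'E'
from h import *
snap('wrist','w1.png')
o=status.get_obs();print(o['ee_pos'],o['eef_rot'],o['force'],o['joint_vel'].round(2))
E
```

```text
time_s: 1.85
ee_pos: [0.371, -0.0927, 0.2495]
eef_rot: [-3.141, -0.002, 3.067]
force: [-0.3, 0.3, -0.0]
grip_width: 0.0939
[ 0.36957541 -0.09127719  0.24947026] [-3.14146669e+00 -2.81676726e-03  3.06846046e+00] [-1.10474726  1.3372792   0.39286036] [ 0.04 -0.06  0.05  0.    0.01  0.01]
```

View pics/w1.png

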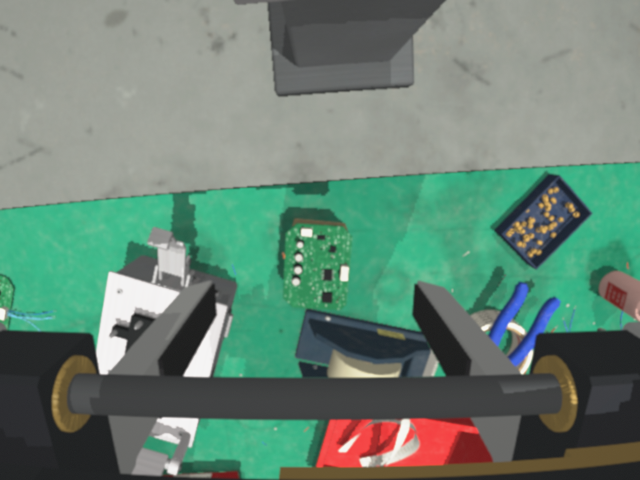

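The wrist view shows the board at about (317,265) and the fixture on the left, with its lever and claw at about (172,262). I'll enlarge both.

Run:
```python
from h import *
crop('w1.png',270,205,370,320,'w1b.png',5.2)
crop('w1.png',80,210,250,340,'w1f.png',4.6)
```

```text
scale 5.2
scale 4.6
```

View pics/w1b.png

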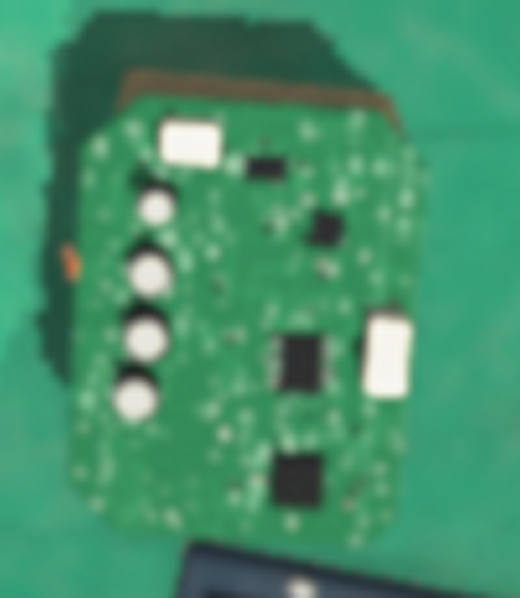

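View pics/w1f.png

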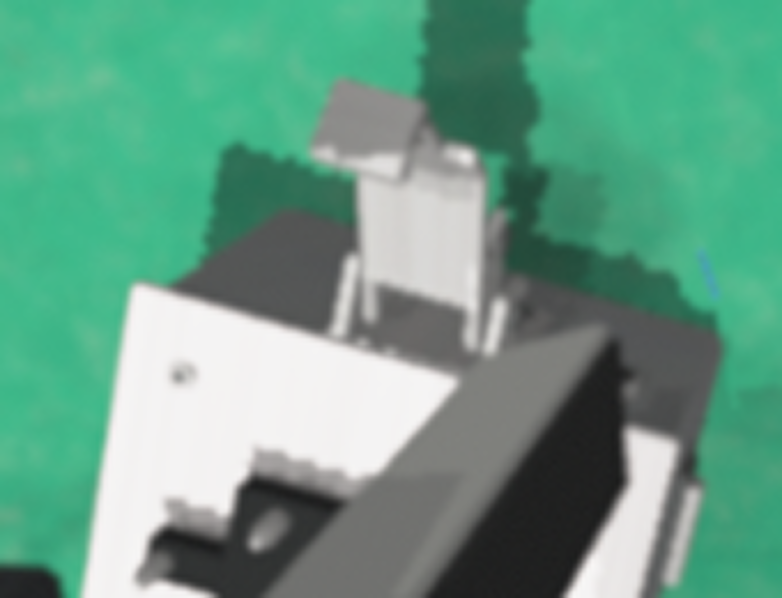

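Run:
```python
from h import *
c=load('w1.png')
f=lambda p,z:atz(c,270+p[0]/5.2,205+p[1]/5.2,z)
z=.051
L1,L2,R1,R2=f((82,150),z),f((68,470),z),f((425,170),z),f((400,500),z)
T,Bt=f((262,98),z),f((237,537),z)
for d in (L2-L1,R2-R1,Bt-T): print(np.arctan2(d[1],d[0]),np.linalg.norm(d))
print((f((75,315),z)+f((412,333),z))/2, np.linalg.norm(f((75,315),z)-f((412,333),z)),(T+Bt)/2)
g=lambda p,z:atz(c,80+p[0]/4.6,210+p[1]/4.6,z)
A,Bq=g((133,285),.078),g((680,440),.078); d=A-Bq
print('plate',A,Bq,np.linalg.norm(d)); d=-d
y=-d/np.linalg.norm(d)
# A is fixture right(-y)? 
print(np.arctan2(d[1],d[0]))
```

```text
-0.1349834245085479 0.06303440071960986
-0.12393884276926426 0.06540564032355986
-0.12616695543626066 0.08663085753123786
[ 0.41778463 -0.09268211  0.051     ] 0.06355853623350993 [ 0.41780607 -0.09165649  0.051     ]
plate [ 0.39994299 -0.28662417  0.078     ] [ 0.4407704  -0.17822868  0.078     ] 0.11582944833784323
1.2105778462519412
```

Run:
```python
from h import *
o=status.get_obs();print(o['ee_pos'],o['eef_rot'],o['joint_vel'].round(3))
c=snap('wrist','w2.png'); c1=load('w1.png')
print(np.round(c['world_from_camera']-c1['world_from_camera'],4)[:3])
o=status.get_obs();print(o['ee_pos'],o['eef_rot'],o['joint_vel'].round(3))
crop('w2.png',270,205,370,320,'w2b.png',5.2)
crop('w2.png',80,210,250,340,'w2f.png',4.6)
```

```text
[ 0.36957541 -0.09127719  0.24947026] [-3.14146669e+00 -2.81676726e-03  3.06846046e+00] [ 0.036 -0.063  0.049  0.002  0.013  0.013]
[[-0.001   0.0002 -0.0006 -0.0013]
 [ 0.0001  0.0009  0.0006  0.0013]
 [ 0.0003 -0.0007 -0.0002 -0.    ]]
[ 0.36889449 -0.09044531  0.24974732] [-3.14134600e+00 -2.21728436e-03  3.06959168e+00] [ 0.022 -0.043  0.027 -0.001  0.006  0.001]
scale 5.2
scale 4.6
```

View pics/w2b.png

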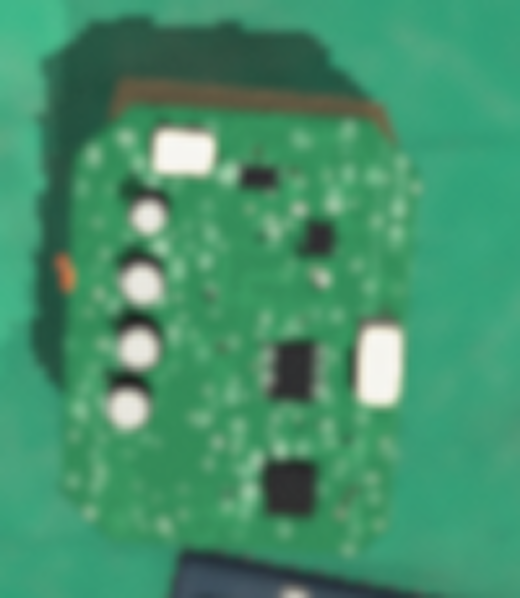

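View pics/w2f.png

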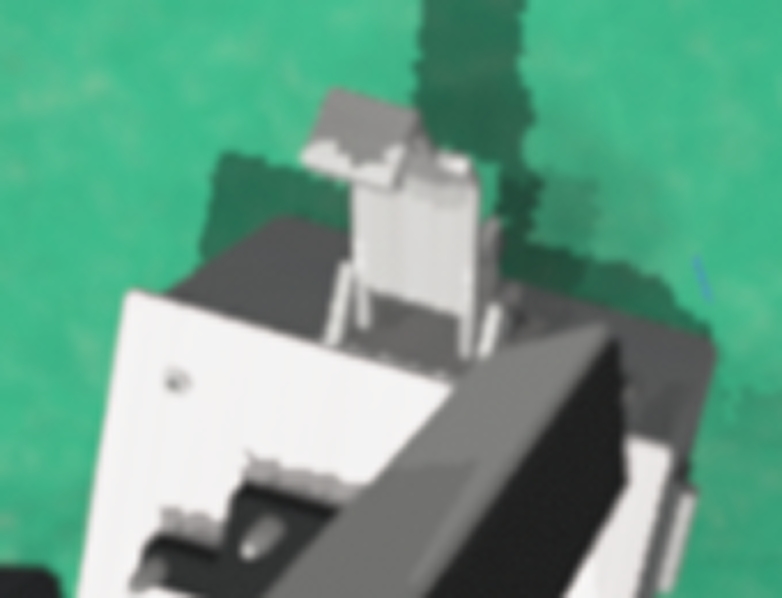

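Run:
```python
from h import *
c=load('w2.png'); o=status.get_obs()
Rm=R.from_euler('xyz',o['eef_rot'])
T=c['world_from_camera']
print('cam in tool', Rm.inv().apply(T[:3,3]-o['ee_pos']), (Rm.inv().as_matrix()@T[:3,:3]).round(3).tolist())
for s in (-1,1):
  for x in(-.008,.008):
    print(s,x,proj(c,o['ee_pos']+Rm.apply([x,s*.047,0])),proj(c,o['ee_pos']+Rm.apply([x,s*.0595,0])))
crop('w2.png',150,250,480,470,'w2g.png',2.4)
f=lambda p,z:atz(c,270+p[0]/5.2,205+p[1]/5.2,z)
z=.051
print((f((67,323),z)+f((405,341),z))/2)
t=load('top0.png')
for p in [(0.4178,-0.0922,.051),(.4408,-.1782,.078),(.3999,-.2866,.078)]: print(proj(t,p),(proj(t,p)-[290,170])*5)
```

```text
cam in tool [ 7.15278482e-02 -8.72918701e-05 -1.79280846e-01] [[-0.001, -0.968, -0.251], [1.0, -0.001, 0.0], [-0.001, -0.251, 0.968]]
-1 -0.008 [216.73198479 312.83472345] [191.21762044 312.64534129]
-1 0.008 [214.46617305 281.49250037] [188.38654983 281.40451624]
1 -0.008 [411.70191915 312.55757476] [437.20417487 312.29578588]
1 0.008 [413.88959433 281.2153605 ] [439.95676438 281.05497103]
scale 2.4
[ 0.41765085 -0.0926837   0.051     ]
[318.86150136 261.06863306] [144.30750682 455.3431653 ]
[346.82876305 252.79009765] [284.14381524 413.95048824]
[382.34035024 266.07327379] [461.70175119 480.36636894]
```

View pics/w2g.png

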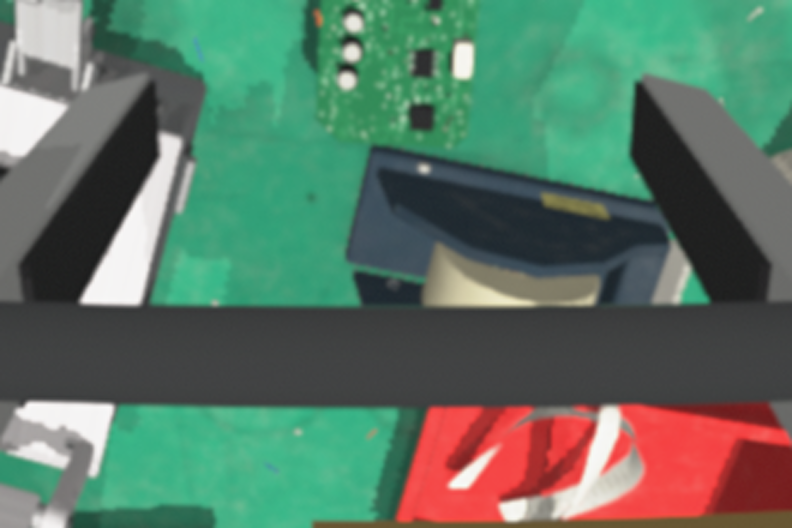

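Run:
```python
from h import *
for z in (.16,.1,.038): print(rel([.4177,-.0925,z],[np.pi,0,3.0156]).tolist())
```

```text
[-0.049, 0.0015, 0.0896, -0.0002, -0.0014, 0.0344]
[-0.0492, 0.0015, 0.1496, -0.0002, -0.0014, 0.0344]
[-0.0493, 0.0015, 0.2116, -0.0002, -0.0014, 0.0344]
```

```bash
python3 -m jog '[[-0.03,0.001,0.04,0,-0.001,0.02,1],[-0.049,0.0015,0.085,0,-0.001,0.034,1],[-0.049,0.0015,0.125,0,-0.001,0.034,1],[-0.049,0.0015,0.145,0,-0.001,0.034,1],[-0.049,0.0015,0.15,0,-0.001,0.034,1],[-0.049,0.0015,0.15,0,-0.001,0.034,1]]' 12
python3 - <<'E'
from h import *
c=snap('wrist','w3.png')
o=status.get_obs();print(o['ee_pos'],o['eef_rot'],o['joint_vel'].round(3))
E
```

```text
time_s: 2.55
ee_pos: [0.4173, -0.0919, 0.1001]
eef_rot: [-3.141, -0.001, 3.017]
force: [0.0, -0.7, 0.5]
grip_width: 0.0943
[ 0.41780038 -0.09221391  0.10082326] [-3.14102502e+00  7.96527196e-04  3.01684316e+00] [-0.005 -0.011 -0.014 -0.001  0.003  0.   ]
```

View pics/w3.png

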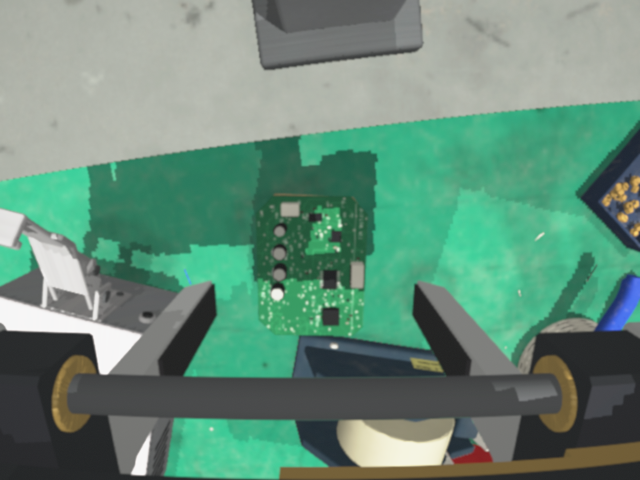

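Run:
```python
from h import *
crop('w3.png',245,180,380,345,'w3b.png',4.4)
c=load('w3.png'); 
P=[atz(c,u,v,.051) for u,v in [(258,268),(366,268),(312,195),(312,334)]]
print(np.round(P,4))
```

```text
scale 4.4
[[ 0.4134 -0.1242  0.051 ]
 [ 0.4214 -0.0607  0.051 ]
 [ 0.3745 -0.087   0.051 ]
 [ 0.4601 -0.0979  0.051 ]]
```

View pics/w3b.png

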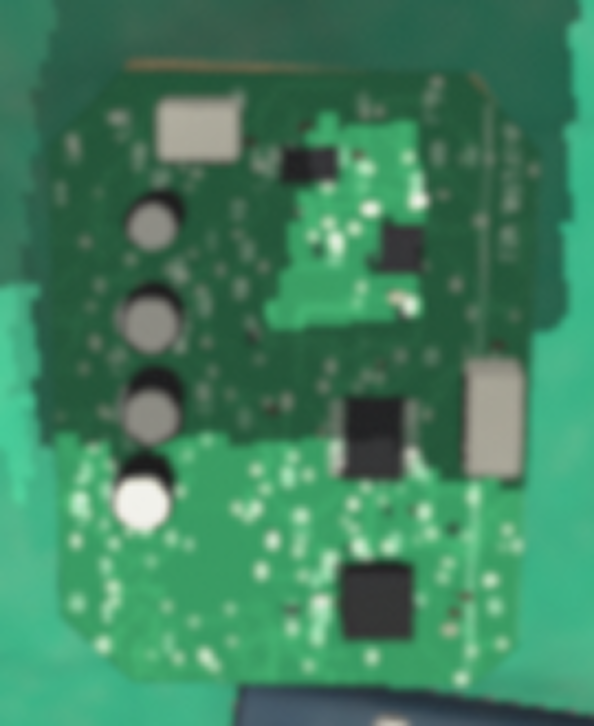

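```bash
python3 -m jog '[[0,0,0.03,0,0,0,1],[0,0,0.052,0,0,0,1],[0,0,0.062,0,0,0,1],[0,0,0.0625,0,0,0,1],[0,0,0.0625,0,0,0,0.3],[0,0,0.0625,0,0,0,0.1],[0,0,0.0625,0,0,0,0.1],[0,0,0.0625,0,0,0,0.1],[0,0,0.0625,0,0,0,0.1],[0,0,0.0625,0,0,0,0.1]]' 12
```

```text
time_s: 3.6
ee_pos: [0.4181, -0.0923, 0.0387]
eef_rot: [-3.141, 0.001, 3.017]
force: [-1.5, 0.2, 5.0]
grip_width: 0.0633
```

```bash
python3 - <<'E'
from h import *
print(rel([.546,-.178,.2],[np.pi,0,2.78]).tolist())
E
python3 -m jog '[[0,0,-0.01,0,0,0,0.1],[0,0,-0.03,0,0,0,0.1],[0,0,-0.07,0,0,0,0.1],[0,0,-0.11,0,0,0,0.1]]'
```

```text
[-0.1378, -0.0692, -0.1611, -0.0003, 0.0009, 0.1508]
time_s: 4.0
ee_pos: [0.4174, -0.0921, 0.1503]
eef_rot: [-3.141, 0.0, 3.017]
force: [-0.0, -0.1, -0.4]
grip_width: 0.0631
```

```bash
python3 - <<'E'
from h import *
print(rel([.546,-.178,.2],[np.pi,0,2.78]).tolist())
E
python3 -m jog '[[-0.035,-0.017,-0.02,0,0,0.04,0.1],[-0.075,-0.037,-0.04,0,0,0.08,0.1],[-0.11,-0.055,-0.05,0,0,0.12,0.1],[-0.137,-0.069,-0.05,0,0,0.15,0.1],[-0.137,-0.069,-0.05,0,0,0.15,0.1],[-0.137,-0.069,-0.05,0,0,0.15,0.1]]'
python3 - <<'E'
from h import *
c=snap('wrist','w4.png')
o=status.get_obs();print(o['ee_pos'],o['eef_rot'],o['joint_vel'].round(3))
E
```

```text
[-0.1384, -0.0693, -0.0497, -0.0003, 0.0002, 0.1508]
time_s: 4.6
ee_pos: [0.5443, -0.1775, 0.2001]
eef_rot: [-3.141, -0.001, 2.781]
force: [-0.7, 0.2, 0.1]
grip_width: 0.0633
[ 0.54407052 -0.17714514  0.20030213] [-3.14126213e+00 -5.77774685e-04  2.78189473e+00] [ 0.005 -0.015  0.011 -0.    -0.005 -0.001]
```

View pics/w4.png

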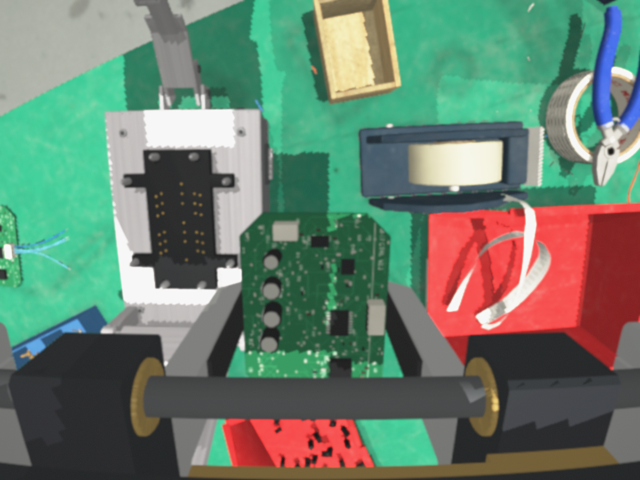

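The picture shows the board well gripped, the box still upright, and the nest at about (180,220) with all eight posts visible. I'll enlarge the nest and the held board.

Run:
```python
from h import *
crop('w4.png',95,95,285,310,'w4n.png',2.8)
crop('w4.png',225,200,405,385,'w4b.png',3.2)
```

```text
scale 2.8
scale 3.2
```

View pics/w4n.png

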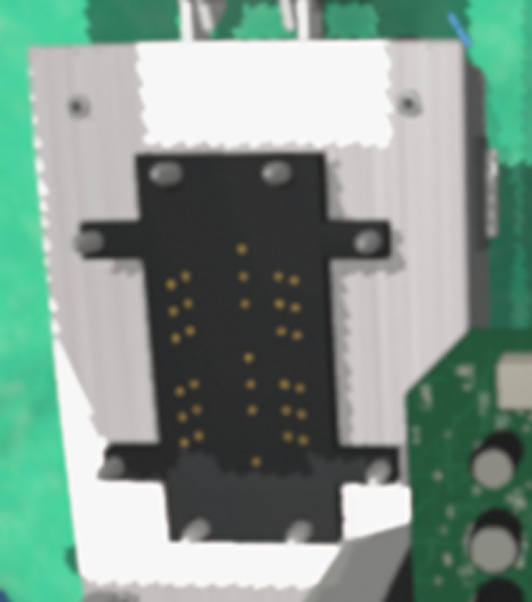

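View pics/w4b.png

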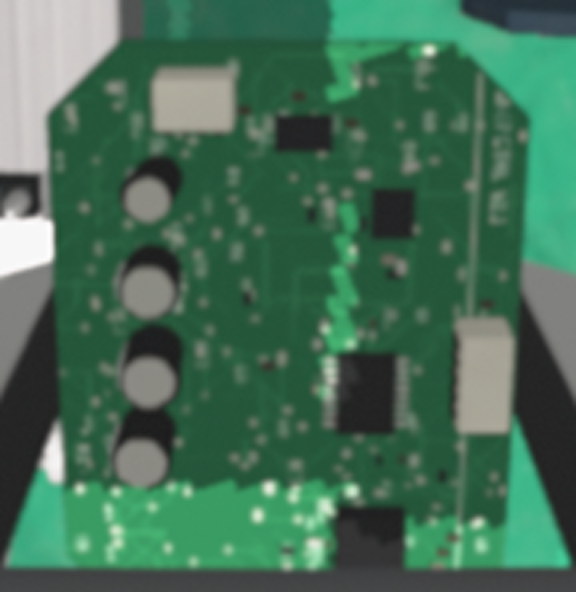

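Run:
```python
from h import *
from scipy.optimize import least_squares
c=load('w4.png')
g=lambda p:(95+p[0]/2.8,95+p[1]/2.8)
obs=[((166,172),(-47,-14)),((277,172),(-47,14)),((90,240),(-30,-36)),((370,240),(-30,36)),((110,467),(30,-36)),((380,467),(30,36)),((195,530),(47,-14)),((300,530),(47,14))]
def res(p,zf=None):
    r=[]
    for px,l in obs:
        z=p[3] if zf is None else zf
        w=[p[0]+(np.cos(p[2])*l[0]-np.sin(p[2])*l[1])/1e3,p[1]+(np.sin(p[2])*l[0]+np.cos(p[2])*l[1])/1e3,z]
        r+=list(proj(c,w)-g(px))
    return np.array(r)
for zf in (.098,.102,.105,None):
    s=least_squares(res,[.494,-.26,-.36,.1],args=(zf,)); print(zf,s.x.round(4),np.sqrt(np.mean(s.fun**2)), s.fun.round(1) if zf is None else '')
# plate corners
C=[atz(c,*g(p),.094) for p in [(136,155),(325,152),(341,541),(170,541)]]; print('plate mean',np.mean(C,0), [np.linalg.norm(C[i]-C[(i+1)%4]).round(4) for i in range(4)])
# top plate front corners
C=[atz(c,*g(p),.078) for p in [(30,48),(463,40)]]; d=C[1]-C[0]; print(C,np.linalg.norm(d),np.arctan2(-d[0],d[1]))
o=status.get_obs(); Rm=R.from_euler('xyz',o['eef_rot'])
b=lambda p:Rm.inv().apply(atz(c,225+p[0]/3.2,200+p[1]/3.2,o['ee_pos'][2]+.0123)-o['ee_pos'])
for n,p in dict(front1=(125,40),front2=(460,42),L1=(48,115),L2=(65,540),R1=(529,125),R2=(505,525)).items(): print(n,b(p).round(4))
```

```text
0.098 [ 0.4944 -0.2613 -0.3682  0.1   ] 0.5532342444882946 
0.102 [ 0.4942 -0.2597 -0.3685  0.1   ] 1.0547134946058632 
0.105 [ 0.494  -0.2586 -0.3688  0.1   ] 1.5268637792703978 
None [ 0.4944 -0.2619 -0.368   0.0963] 0.4796471811020688 [ 0.5 -0.2  0.2 -0.5 -0.5  0.1 -0.6 -0.2  0.4  0.1 -0.6  1.   0.7 -0.4
 -0.1  0.1]
plate mean [ 0.49477398 -0.26085117  0.094     ] [np.float64(0.0482), np.float64(0.1022), np.float64(0.0472), np.float64(0.1026)]
[array([ 0.40049456, -0.28607842,  0.078     ]), array([ 0.44135486, -0.17893812,  0.078     ])] 0.11466738080460409 -0.364345234035595
front1 [ 0.0435 -0.0204 -0.0123]
front2 [ 0.0432  0.0234 -0.0123]
L1 [ 0.0335 -0.0309 -0.0123]
L2 [-0.0303 -0.0317 -0.0123]
R1 [ 0.0321  0.033  -0.0123]
R2 [-0.0279  0.0326 -0.0123]
```

Run:
```python
from h import *
print(rel([.4947,-.2618,.16]).tolist(),rel([.4947,-.2618,.113],[np.pi,0,2.782]).tolist())
```

```text
[0.0164, -0.0966, 0.0403, 0.0, 0.0, 0.0] [0.0164, -0.0966, 0.0873, -0.0002, -0.0004, -0.0001]
```

```bash
python3 -m jog '[[0.01,-0.04,0,0,0,0,0.1],[0.016,-0.08,0.02,0,0,0,0.1],[0.0164,-0.0966,0.05,0,0,0,0.1],[0.0164,-0.0966,0.08,0,0,0,0.1],[0.0164,-0.0966,0.0875,0,0,0,0.1],[0.0164,-0.0966,0.0875,0,0,0,0.1],[0.0164,-0.0966,0.0875,0,0,0,0.1]]'
python3 - <<'E'
from h import *
c=snap('wrist','w5.png')
o=status.get_obs();print(o['ee_pos'],o['eef_rot'],o['joint_vel'].round(3))
crop('w5.png',210,150,430,390,'w5n.png',2.5)
E
```

```text
time_s: 5.35
ee_pos: [0.4953, -0.2615, 0.1146]
eef_rot: [-3.141, 0.001, 2.783]
force: [-0.6, 0.7, 0.1]
grip_width: 0.0632
[ 0.49540981 -0.26163243  0.11467071] [-3.14084533e+00  1.84457491e-03  2.78280073e+00] [-0.002  0.003  0.001 -0.001 -0.003  0.002]
scale 2.5
```

View pics/w5n.png

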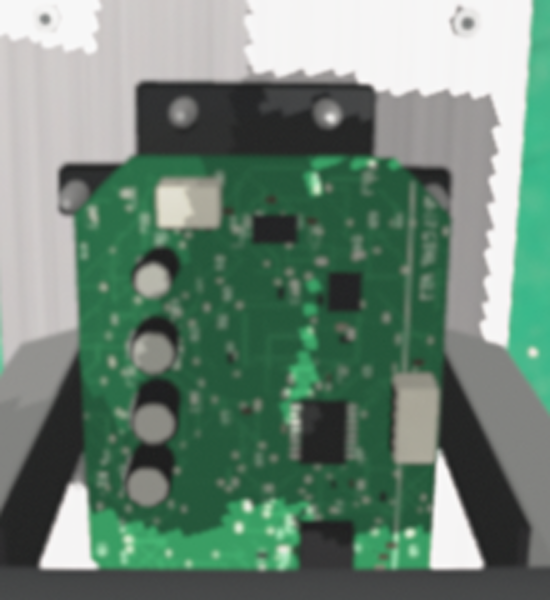

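View pics/w5.png

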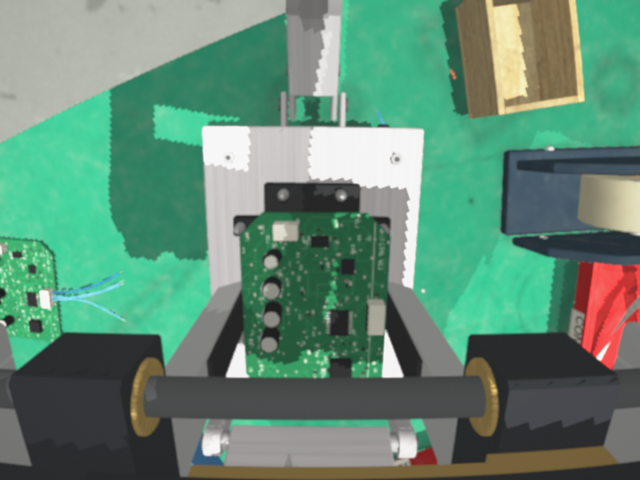

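Run:
```python
from h import *
c=load('w5.png'); o=status.get_obs(); Rm=R.from_euler('xyz',o['eef_rot'])
g=lambda p:(210+p[0]/2.5,150+p[1]/2.5)
b=lambda p,z:Rm.inv().apply(atz(c,*g(p),z)-o['ee_pos']).round(4)
for z in(.096,.098,.1): print(z,b((183,110),z),b((329,112),z), b((75,195),z),b((437,192),z))
print('plate front',b((137,83),.094),b((375,85),.094))
z=o['ee_pos'][2]+.0123
print('board',b((140,155),z),b((395,157),z),b((77,212),z),b((451,208),z),b((92,560),z),b((430,560),z))
```

```text
0.096 [ 0.0478 -0.0143  0.0186] [0.0474 0.0143 0.0186] [ 0.0308 -0.0363  0.0186] [0.0314 0.0363 0.0186]
0.098 [ 0.0481 -0.0142  0.0166] [0.0477 0.0142 0.0166] [ 0.0312 -0.0359  0.0166] [0.0318 0.0359 0.0166]
0.1 [ 0.0483 -0.014   0.0146] [0.0479 0.014  0.0146] [ 0.0316 -0.0356  0.0146] [0.0322 0.0355 0.0146]
plate front [ 0.0529 -0.0234  0.0206] [0.0525 0.0235 0.0206]
board [ 0.0442 -0.0193 -0.0124] [ 0.0438  0.0234 -0.0124] [ 0.0344 -0.0303 -0.0123] [ 0.0351  0.0332 -0.0124] [-0.0328 -0.0309 -0.0122] [-0.0328  0.0328 -0.0123]
```

```bash
python3 -m jog '[[0,-0.0012,0,0,0,0,0.1],[0,-0.0012,0.006,0,-0.001,0,0.1],[0,-0.0012,0.012,0,-0.001,0,0.1],[0,-0.0012,0.017,0,-0.001,0,0.1],[0,-0.0012,0.022,0,-0.001,0,0.1],[0,-0.0012,0.026,0,-0.001,0,0.1],[0,-0.0012,0.027,0,-0.001,0,0.1],[0,-0.0012,0.027,0,-0.001,0,0.1]]'
python3 - <<'E'
from h import *
c=snap('wrist','w6.png')
o=status.get_obs();print(o['ee_pos'],o['eef_rot'],o['force'],o['moment'])
crop('w6.png',210,150,430,390,'w6n.png',2.5)
E
```

```text
time_s: 6.2
ee_pos: [0.495, -0.2628, 0.0875]
eef_rot: [-3.141, 0.003, 2.783]
force: [0.7, -0.3, -1.1]
grip_width: 0.0631
[ 0.49507197 -0.26284428  0.08771469] [-3.14081239  0.00346538  2.78281612] [ 0.925943   -0.40700591 -0.46370661] [0.0411686  0.02675883 0.03492186]
scale 2.5
```

View pics/w6n.png

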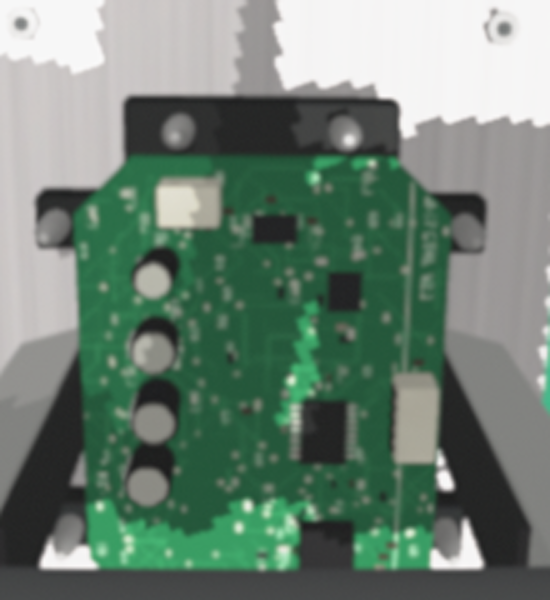

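```bash
python3 -m jog '[[0,0,0.001,0,0.001,0,0.1],[0,0,0.002,0,0.002,0,0.1],[0,0,0.003,0,0.002,0,0.1],[0,0,0.003,0,0.002,0,0.1]]'
python3 - <<'E'
from h import *
c=snap('wrist','w7.png')
o=status.get_obs();print(o['ee_pos'],o['eef_rot'],o['force'],o['moment'])
crop('w7.png',210,150,430,390,'w7n.png',2.5)
E
```

```text
time_s: 6.65
ee_pos: [0.4951, -0.2628, 0.0846]
eef_rot: [-3.141, 0.0, 2.783]
force: [0.2, 0.6, -0.5]
grip_width: 0.0632
[ 0.49506717 -0.262835    0.08466308] [-3.14084221e+00  2.56102191e-04  2.78279582e+00] [-0.64751362 -0.72160235  0.84513356] [-0.03519709  0.02912614  0.05360335]
scale 2.5
```

View pics/w7n.png

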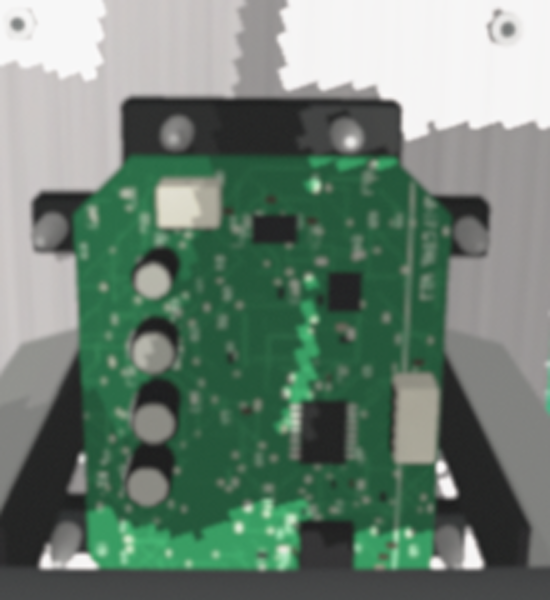

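```bash
python3 -m jog '[[0,0,0.001,0,0,0,0.1],[0,0,0.0015,0,0,0,0.1],[0,0,0.002,0,0,0,0.1],[0,0,0.002,0,0,0,0.1]]'
```

```text
time_s: 7.1
ee_pos: [0.4953, -0.2629, 0.0835]
eef_rot: [-3.141, 0.001, 2.783]
force: [-3.8, 2.4, 9.5]
grip_width: 0.063
```

```bash
python3 -m jog '[[0,0,-0.0003,0,0,0,0.15],[0,0,-0.0003,0,0,0,0.3],[0,0,-0.0003,0,0,0,0.5],[0,0,-0.0003,0,0,0,0.8],[0,0,-0.0003,0,0,0,1],[0,0,-0.0003,0,0,0,1],[0,0,-0.0003,0,0,0,1],[0,0,-0.0003,0,0,0,1]]'
python3 - <<'E'
from h import *
c=snap('wrist','w8.png')
o=status.get_obs();print(o['ee_pos'],o['eef_rot'],o['force'],o['moment'])
crop('w8.png',210,150,430,390,'w8n.png',2.5)
E
```

```text
time_s: 7.9
ee_pos: [0.4952, -0.2629, 0.0838]
eef_rot: [-3.141, 0.001, 2.783]
force: [-0.1, -0.1, -0.1]
grip_width: 0.0936
[ 0.49524859 -0.26292571  0.08379621] [-3.14069872e+00  9.92230699e-04  2.78281532e+00] [-0.66043502 -0.01013439 -0.30019139] [ 0.10556786 -0.0233727  -0.0061968 ]
scale 2.5
```

View pics/w8n.png

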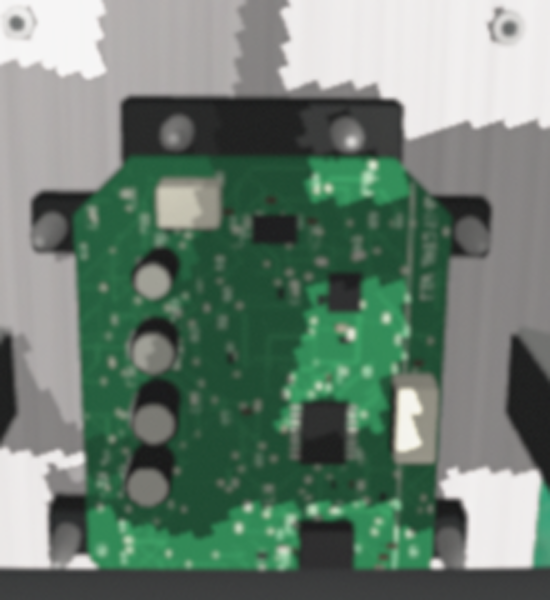

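```bash
python3 -m jog '[[0,0,-0.02,0,0,0,1],[0,0,-0.06,0,0,0,1],[0,0,-0.1,0,0,0,0],[0,0,-0.14,0,0,0,-1],[0,0,-0.17,0,0,0,-1]]'
cat >> h.py <<'E'
YAW=-.367; O=np.array([.4950,-.2622,0])
FX=np.array([np.cos(YAW),np.sin(YAW),0]);FY=np.array([-np.sin(YAW),np.cos(YAW),0])
def fx(x,y,z): return O+FX*x+FY*y+np.array([0,0,z])
def tofx(p): d=np.array(p)-O; return np.array([d@FX,d@FY,d[2]])
def lidp(th,r,n=0,y=0): # r from hinge, n outward of outer face side from hinge axis
    return fx(.08-r*np.cos(th)+n*np.sin(th)*1.0, y, .118+r*np.sin(th)+n*np.cos(th))
E
python3 - <<'E'
from h import *
t=load('top0.png')
for th in (1.5,1.6,1.7,1.8,1.9,2.0,2.05):
    q=lambda *a,**k:((proj(t,lidp(th,*a,**k))-[290,170])*5+[11,7]).round(0)
    print(th,q(.154,.003,y=.042),q(.154,.003,y=-.042),q(.168,0,y=.011),q(.168,0,y=-.011))
c=snap('scene','s8.png'); snap('wrist','w9.png')
crop('s8.png',300,150,420,260,'s8c.png',6)
E
```

```text
time_s: 8.45
ee_pos: [0.4953, -0.2628, 0.2566]
eef_rot: [-3.14, 0.003, 2.783]
force: [0.1, 0.6, -0.2]
grip_width: 0.0736
1.5 [442. 130.] [588. 185.] [497. 151.] [536. 166.]
1.6 [452. 104.] [598. 159.] [508. 123.] [546. 137.]
1.7 [461.  79.] [606. 134.] [518.  95.] [556. 109.]
1.8 [470.  56.] [614. 110.] [527.  69.] [565.  83.]
1.9 [478.  34.] [622.  88.] [536.  44.] [574.  58.]
2.0 [485.  14.] [628.  67.] [544.  21.] [581.  35.]
2.05 [488.   4.] [631.  57.] [547.  11.] [585.  25.]
scale 6
```

View pics/s8c.png

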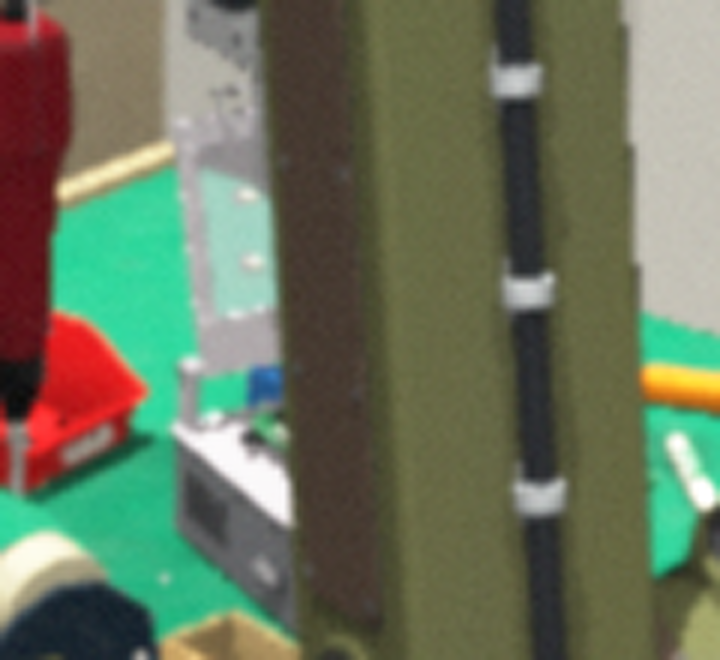

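View pics/w9.png

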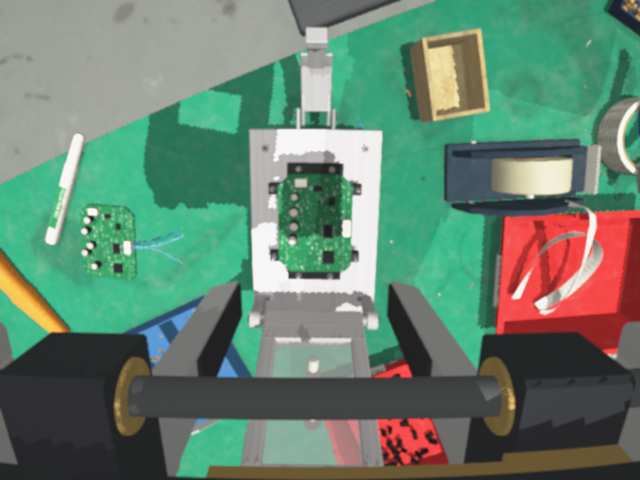

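Run:
```python
from h import *
t=load('top0.png')
for p in [(360,102),(330,125),(300,130),(390,100)]: print(p,[atz(t,*p,z).round(3).tolist() for z in (.1,.25,.4)])
b=load('scene0.png')
print([proj(b,atz(t,330,125,z)).round(0).tolist() for z in (.1,.2,.3,.4)])
print([proj(b,atz(t,240,105,z)).round(0).tolist() for z in (.1,.2,.3,.4)])
for x,z in [(0,.33),(.155,.33),(.155,.235)]: print(fx(x,0,z), rel(fx(x,0,z),[np.pi,0,2.7746]).tolist())
```

```text
(360, 102) [[0.924, -0.224, 0.1], [0.855, -0.211, 0.25], [0.786, -0.198, 0.4]]
(330, 125) [[0.845, -0.127, 0.1], [0.785, -0.125, 0.25], [0.724, -0.122, 0.4]]
(300, 130) [[0.828, -0.032, 0.1], [0.77, -0.04, 0.25], [0.711, -0.048, 0.4]]
(390, 100) [[0.931, -0.32, 0.1], [0.861, -0.297, 0.25], [0.792, -0.274, 0.4]]
[[260.0, 206.0], [266.0, 185.0], [272.0, 162.0], [279.0, 137.0]]
[[187.0, 225.0], [196.0, 202.0], [206.0, 176.0], [216.0, 149.0]]
[ 0.495  -0.2622  0.33  ] [0.0009, 0.0005, -0.0718, -0.0014, 0.005, 0.0053]
[ 0.63967824 -0.31781661  0.33      ] [-0.1541, -0.0008, -0.0705, -0.0014, 0.005, 0.0053]
[ 0.63967824 -0.31781661  0.235     ] [-0.1533, -0.0006, 0.0244, -0.0014, 0.005, 0.0053]
```

```bash
python3 -m jog '[[0,0,-0.04,0,0.002,0.003,-1],[0,0,-0.075,0,0.005,0.005,-1],[-0.04,0,-0.077,0,0.005,0.005,-1],[-0.085,0,-0.077,0,0.005,0.005,-1],[-0.125,0,-0.074,0,0.005,0.005,-1],[-0.152,0,-0.072,0,0.005,0.005,-1],[-0.157,0,-0.07,0,0.005,0.005,-1],[-0.157,0,-0.07,0,0.005,0.005,-1]]' 20
python3 - <<'E'
from h import *
o=status.get_obs();print(o['ee_pos'],o['eef_rot'],tofx(o['ee_pos'])); print(rel(fx(.155,0,.235),[np.pi,0,2.7746]).tolist())
snap('wrist','w10.png')
E
```

```text
time_s: 9.35
ee_pos: [0.6429, -0.3182, 0.3271]
eef_rot: [-3.14, -0.003, 2.775]
force: [-0.8, 0.2, -0.4]
grip_width: 0.002
[ 0.64294209 -0.31818112  0.32711631] [-3.13971853e+00 -2.75517603e-03  2.77515149e+00] [0.1581773  0.00083088 0.32711631]
[0.0029, -0.0007, 0.0921, -0.0012, -0.0018, 0.0004]
```

View pics/w10.png

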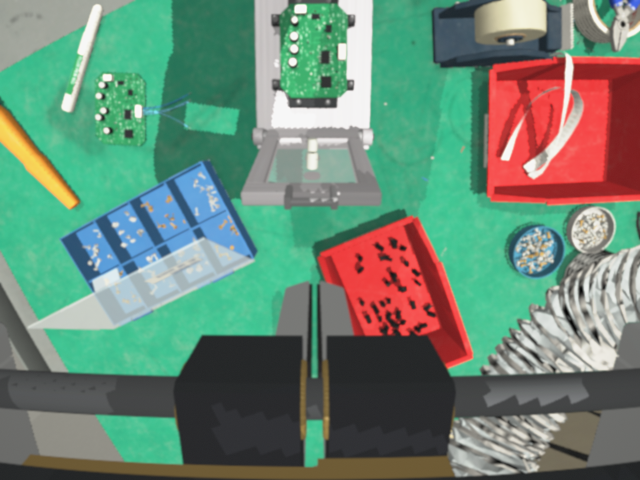

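Run:
```python
from h import *
c=load('w10.png')
for th in (1.7,1.75,1.8,1.85,1.9): print(th,[proj(c,lidp(th,*a)).round(0) for a in [(.154,.003,.042),(.154,.003,-.042),(.168,0,0)]])
o=status.get_obs()
# arc plan: tool surface 8mm+ ; contact r=.14
for th in (1.82,1.7,1.55,1.4,1.25,1.1,.95,.8):
    print(th,tofx(lidp(th,.14,.003)).round(3))
```

```text
1.7 [array([384., 173.]), array([239., 173.]), array([311., 172.])]
1.75 [array([383., 186.]), array([240., 186.]), array([311., 187.])]
1.8 [array([382., 198.]), array([241., 198.]), array([311., 202.])]
1.85 [array([381., 210.]), array([242., 210.]), array([311., 215.])]
1.9 [array([380., 221.]), array([243., 221.]), array([311., 228.])]
1.82 [0.117 0.    0.253]
1.7 [0.101 0.    0.256]
1.55 [0.08  0.    0.258]
1.4 [ 0.059 -0.     0.256]
1.25 [ 0.039 -0.     0.252]
1.1 [ 0.019 -0.     0.244]
0.95 [0.001 0.    0.234]
0.8 [-0.015  0.     0.221]
```

```bash
python3 -m jog '[[0.001,0,0.042,0,0,0,-1],[0.004,0,0.085,0,0,0,-1],[0.015,0,0.092,0,0,0,-1],[0.029,0,0.092,0,0,0,-1],[0.048,0,0.092,0,0,0,-1],[0.067,0,0.092,0,0,0,-1],[0.077,0,0.091,0,0,0,-1]]'
```

```text
time_s: 10.1
ee_pos: [0.5685, -0.2899, 0.2391]
eef_rot: [-3.139, 0.001, 2.775]
force: [1.2, -0.0, -1.0]
grip_width: 0.0004
```

```bash
python3 -m jog '[[0.008,0,0.001,0,0,0,-1],[0.017,0,0.003,0,0,0,-1],[0.026,0,0.005,0,0,0,-1],[0.034,0,0.009,0,0,0,-1],[0.043,0,0.013,0,0,0,-1],[0.051,0,0.018,0,0,0,-1],[0.058,0,0.023,0,0,0,-1],[0.065,0,0.028,0,0,0,-1],[0.072,0,0.033,0,0,0,-1]]'
python3 - <<'E'
from h import *
snap('wrist','w11.png'); o=status.get_obs(); print(tofx(o['ee_pos']),o['force'])
E
```

```text
time_s: 11.0
ee_pos: [0.5005, -0.2638, 0.206]
eef_rot: [-3.139, 0.001, 2.775]
force: [0.4, -0.2, -0.3]
grip_width: 0.0007
[0.00485901 0.00051988 0.20507374] [-1.60747027 -0.26230292 -1.43222076]
```

View pics/w11.png

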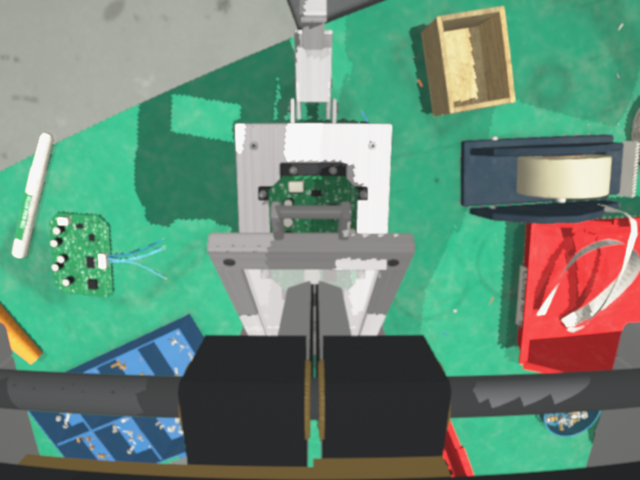

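```bash
python3 -m jog '[[0.006,0,0.006,0,0,0,-1],[0.01,0,0.012,0,0,0,-1],[0.015,0,0.019,0,0,0,-1],[0.02,0,0.027,0,0,0,-1],[0.025,0,0.035,0,0,0,-1],[0.028,0,0.043,0,0,0,-1],[0.028,0,0.043,0,0,0,-1]]'
python3 - <<'E'
from h import *
snap('wrist','w12.png'); o=status.get_obs(); print(tofx(o['ee_pos']),o['force'])
E
```

```text
time_s: 11.75
ee_pos: [0.4729, -0.2532, 0.1609]
eef_rot: [-3.14, -0.002, 2.775]
force: [0.5, 0.4, 0.8]
grip_width: 0.0005
[-0.02336069  0.00041699  0.16164669] [ 0.19581626 -0.39957362 -0.58162777]
```

View pics/w12.png

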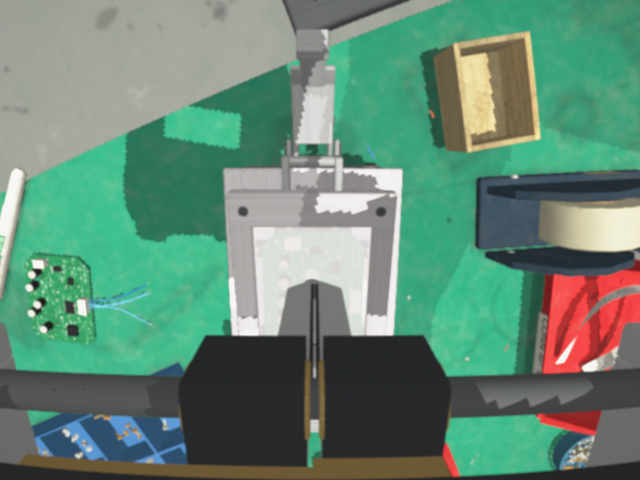

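Run:
```python
from h import *
crop('w12.png',260,15,420,215,'w12c.png',3)
c=load('w12.png')
for th in (0,.035,.1,.2): print(th,[proj(c,lidp(th,*a)).round(1) for a in [(.154,.003,.042),(.154,.003,-.042),(.168,0,.011),(.168,0,-.011)]])
for a in (1.9,2.0,2.1):
  for cl in (-.4,-.65):
    P=np.array([-.092-.018*np.sin(a),.066-.018*np.cos(a)]); H=np.array([-.092-.058*np.sin(a),.066-.058*np.cos(a)])
    T=P+.068*np.array([np.sin(cl),np.cos(cl)])
    print(a,cl,'claw pivot',proj(c,fx(P[0],0,P[1])).round(0),'handle end',proj(c,fx(H[0],0,H[1])).round(0),'tip',proj(c,fx(T[0],0,T[1])).round(0))
```

```text
scale 3
0 [array([389.4, 184.8]), array([234.4, 184.8]), array([332.3, 158.1]), array([291.5, 158.1])]
0.035 [array([391.2, 186.2]), array([232.5, 186.2]), array([332.7, 158.7]), array([290.9, 158.7])]
0.1 [array([394.8, 190. ]), array([228.7, 190. ]), array([333.7, 161. ]), array([289.7, 161. ])]
0.2 [array([400.7, 199.2]), array([222.3, 199.2]), array([335.3, 168.1]), array([287.6, 168.1])]
1.9 -0.4 claw pivot [312. 122.] handle end [312.  56.] tip [312.  59.]
1.9 -0.65 claw pivot [312. 122.] handle end [312.  56.] tip [312.  32.]
2.0 -0.4 claw pivot [312. 123.] handle end [312.  58.] tip [312.  60.]
2.0 -0.65 claw pivot [312. 123.] handle end [312.  58.] tip [312.  33.]
2.1 -0.4 claw pivot [312. 124.] handle end [312.  61.] tip [312.  61.]
2.1 -0.65 claw pivot [312. 124.] handle end [312.  61.] tip [312.  33.]
```

View pics/w12c.png

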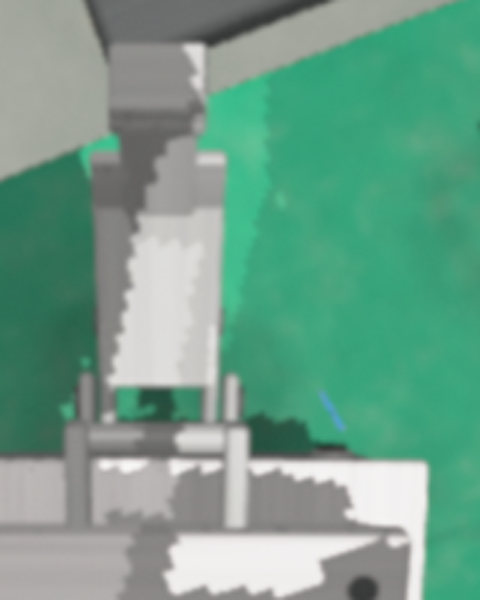

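```bash
python3 -m jog '[[0,0,-0.03,0,0,0,-1],[0.03,0,-0.05,0,0,0,-1],[0.075,0,-0.05,0,0,0,-1],[0.12,0,-0.05,0,0,0,-1],[0.155,0,-0.045,0,0,0,-1],[0.167,0,-0.03,0,0,0,-1],[0.167,0,-0.01,0,0,0,-1],[0.167,0,-0.005,0,0,0,-1],[0.167,0,-0.005,0,0,0,-1]]'
python3 - <<'E'
from h import *
snap('wrist','w13.png'); o=status.get_obs(); print(tofx(o['ee_pos']),o['eef_rot'],o['force'])
E
```

```text
time_s: 12.7
ee_pos: [0.3176, -0.1936, 0.1669]
eef_rot: [-3.14, -0.002, 2.775]
force: [1.0, 0.4, -0.3]
grip_width: 0.0007
[-0.18989728  0.00036658  0.16735104] [-3.13940498e+00 -8.02818177e-04  2.77475010e+00] [ 0.2647675  -0.83673482  0.89276999]
```

View pics/w13.png

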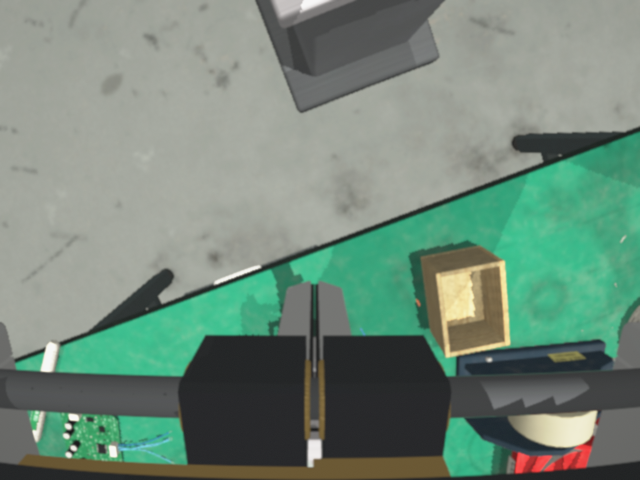

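```bash
python3 -m jog '[[0,0,0.03,0,0,0,-1],[0,0,0.048,0,0,0,-1],[0,0,0.05,0,0,0,-1],[-0.012,0,0.05,0,0,0,-1],[-0.025,0,0.05,0,0,0,-1],[-0.035,0,0.05,0,0,0,-1],[-0.045,0,0.05,0,0,0,-1],[-0.055,0,0.05,0,0,0,-1],[-0.063,0,0.05,0,0,0,-1]]'
```

```text
time_s: 13.65
ee_pos: [0.3775, -0.2168, 0.1175]
eef_rot: [-3.139, -0.001, 2.775]
force: [0.1, -0.1, 0.3]
grip_width: 0.0004
```

Run:
```python
from h import *
snap('wrist','w14.png'); snap('top','t14.png'); snap('scene','s14.png'); o=status.get_obs(); print(tofx(o['ee_pos']),o['force'])
crop('t14.png',290,170,430,290,'t14c.png',5)
crop('s14.png',300,170,420,260,'s14c.png',6)
```

```text
[-0.1267511   0.0003015   0.11721594] [ 0.07037288  0.33338765 -0.71184539]
scale 5
scale 6
```

View pics/w14.png

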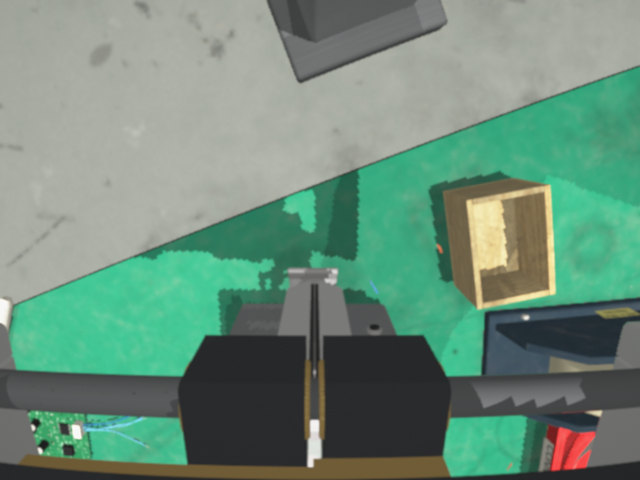

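View pics/t14c.png

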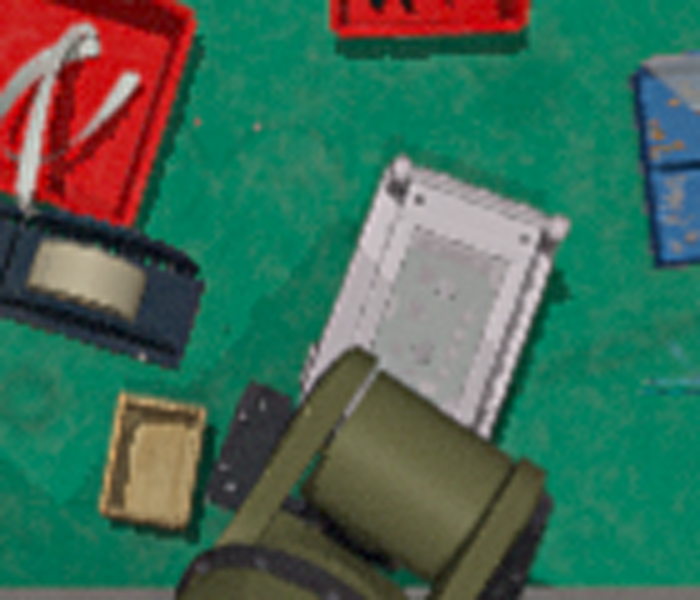

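View pics/s14.png

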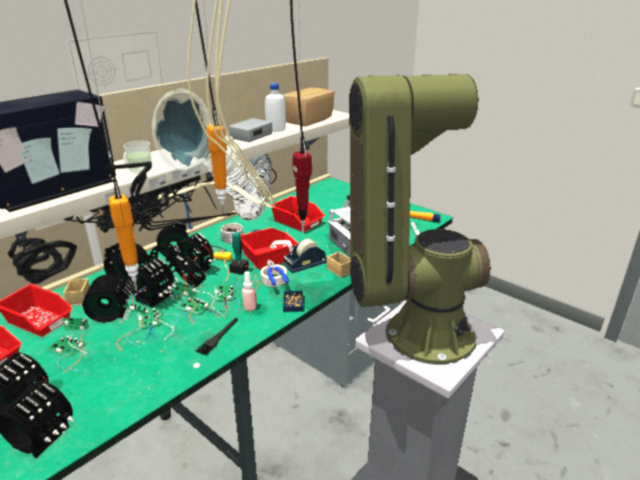

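```bash
python3 -m jog '[[-0.008,0,0,0,0,0,-1],[-0.014,0,0,0,0,0,-1],[-0.017,0,0,0,0,0,-1],[-0.017,0,0,0,0,0,-1],[0.01,0,-0.002,0,0,0,-1],[0.02,0,-0.03,0,0,0,-1],[0.02,0,-0.07,0,0,0,-1]]'
python3 - <<'E'
from h import *
o=status.get_obs(); print(tofx(o['ee_pos']),o['force']); print(rel(fx(0,0,.21),[np.pi,0,2.7746]).tolist())
E
```

```text
time_s: 14.5
ee_pos: [0.3564, -0.2081, 0.1867]
eef_rot: [-3.14, -0.005, 2.775]
force: [0.5, -0.2, 0.3]
grip_width: 0.0003
[-0.14876933  0.00072702  0.1867351 ] [ 0.48836493 -0.21234506  0.27773662]
[-0.1486, -0.0008, -0.024, -0.0007, -0.0033, 0.0001]
```

```bash
python3 -m jog '[[-0.045,0,-0.02,0,0,0,-1],[-0.09,0,-0.02,0,-0.003,0,-1],[-0.11,0,-0.02,0,-0.003,0,-1],[-0.11,0,-0.02,0,-0.003,0,-1]]'
python3 - <<'E'
from h import *
snap('wrist','w15.png');o=status.get_obs(); print(tofx(o['ee_pos']),o['force'])
crop('w15.png',240,15,400,215,'w15c.png',3)
E
```

```text
time_s: 14.9
ee_pos: [0.4604, -0.248, 0.2055]
eef_rot: [-3.141, -0.001, 2.775]
force: [0.4, 0.0, 0.1]
grip_width: 0.0001
[-0.03858304  0.0008504   0.20546394] [-0.911265    0.51507706 -0.55824259]
scale 3
```

View pics/w15c.png

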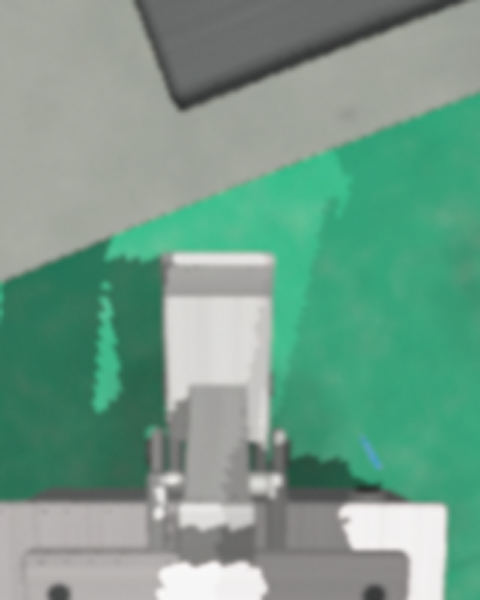

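```bash
python3 -m jog '[[0.045,-0.001,0,0,-0.05,0,-1],[0.085,-0.001,0,0,-0.1,0,-1],[0.0964,-0.001,0.025,0,-0.127,0,-1],[0.0964,-0.001,0.06,0,-0.127,0,-1],[0.0964,-0.001,0.08,0,-0.127,0,-1],[0.0964,-0.001,0.085,0,-0.127,0,-1],[0.0964,-0.001,0.085,0,-0.127,0,-1]]'
python3 - <<'E'
from h import *
o=status.get_obs(); print(tofx(o['ee_pos']),o['force'], R.from_euler('xyz',o['eef_rot']).apply([0,0,1])@FX)
snap('wrist','w16.png')
E
```

```text
time_s: 15.65
ee_pos: [0.3683, -0.2137, 0.1207]
eef_rot: [-3.141, 0.197, 2.775]
force: [0.3, -0.5, 0.4]
grip_width: 0.0004
[-0.13563146 -0.00020655  0.12069663] [ 0.29278092 -0.4509676   0.39688768] 0.19583553598741074
```

View pics/w16.png

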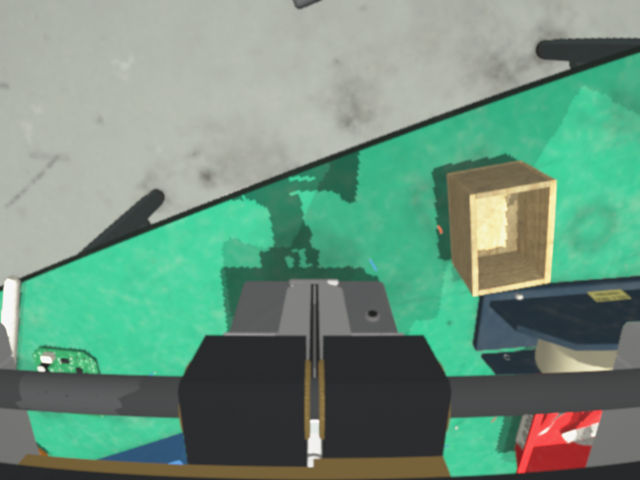

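```bash
python3 -m jog '[[0.0018,0,0.01,0,0,0,-1],[0.0035,0,0.0204,0,0,0,-1],[0.0055,0,0.028,0,0,0,-1],[0.0074,0,0.035,0,0,0,-1],[0.01,0,0.041,0,0,0,-1],[0.012,0,0.047,0,0,0,-1],[0.014,0,0.052,0,0,0,-1],[0.0158,0,0.0567,0,0,0,-1],[0.0158,0,0.0567,0,0,0,-1]]'
python3 - <<'E'
from h import *
o=status.get_obs(); print(tofx(o['ee_pos']),o['force'])
snap('wrist','w17.png')
E
```

```text
time_s: 16.6
ee_pos: [0.3645, -0.2124, 0.0621]
eef_rot: [-3.141, 0.198, 2.775]
force: [0.6, -0.1, 0.3]
grip_width: 0.0007
[-0.13971047 -0.0003275   0.06212744] [ 0.59389012 -0.06664061  0.28126024]
```

View pics/w17.png

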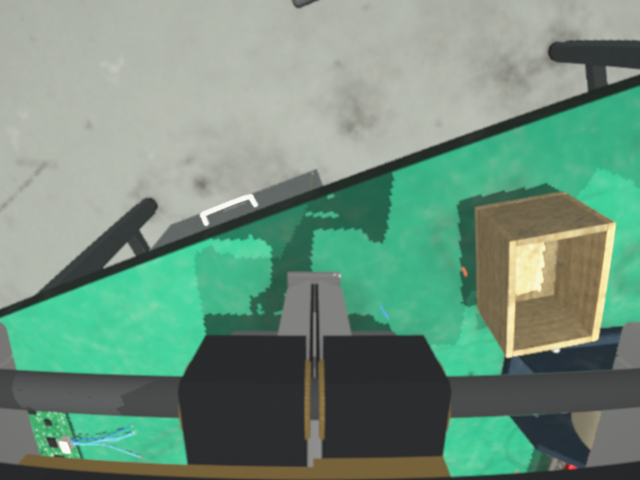

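```bash
python3 -m jog '[[0.0004,0,0.0066,0,0,0,-1],[0.0009,0,0.0132,0,0,0,-1],[-0.0008,0,0.0176,0,0,0,-1],[-0.0024,0,0.022,0,0,0,-1],[-0.005,0,0.0265,0,0,0,-1],[-0.0079,0,0.0303,0,0,0,-1]]'
python3 - <<'E'
from h import *
o=status.get_obs(); print(tofx(o['ee_pos']),o['force'])
snap('wrist','w18.png')
E
```

```text
time_s: 17.25
ee_pos: [0.3775, -0.2174, 0.0338]
eef_rot: [-3.141, 0.197, 2.775]
force: [-1.0, -0.3, -0.4]
grip_width: 0.0003
[-0.1257697  -0.000341    0.03379856] [-1.0160317  -0.31596229 -0.43942054]
```

View pics/w18.png

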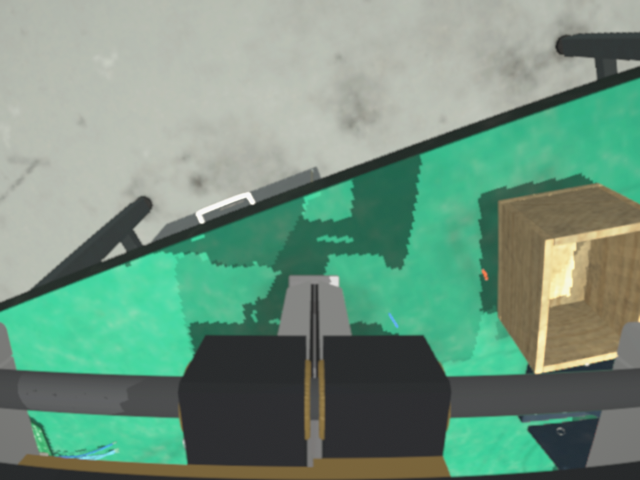

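```bash
python3 -m jog '[[-0.003,0,0.0015,0,0,0,-1],[-0.0063,0,0.003,0,0,0,-1],[-0.0095,0,0.0043,0,0,0,-1],[-0.013,0,0.0054,0,0,0,-1],[-0.0155,0,0.006,0,0,0,-1],[-0.0179,0,0.0064,0,0,0,-1],[-0.0179,0,0.0064,0,0,0,-1]]'
```

```text
time_s: 18.0
ee_pos: [0.3937, -0.2234, 0.0302]
eef_rot: [3.142, 0.192, 2.775]
force: [-16.1, 4.1, 11.3]
grip_width: 0.0005
```

```bash
python3 -m jog '[[0.02,0,0.004,0,0,0,-1],[0.05,0,0,0,0,0,-1],[0.06,0,-0.04,0,0.05,0,-1],[0.05,0,-0.09,0,0.1,0,-1],[0.03,0,-0.14,0,0.127,0,-1],[0,0,-0.17,0,0.127,0,-1],[-0.04,0,-0.18,0,0.127,0,-1],[-0.07,0,-0.18,0,0.127,0,-1],[-0.07,0,-0.18,0,0.127,0,-1]]'
python3 - <<'E'
from h import *
o=status.get_obs(); print(tofx(o['ee_pos']),o['eef_rot'],o['force'])
snap('wrist','w19.png')
E
```

```text
time_s: 18.9
ee_pos: [0.4281, -0.2366, 0.2208]
eef_rot: [-3.141, -0.006, 2.776]
force: [-0.2, 0.7, -0.4]
grip_width: 0.0005
[-7.16813284e-02 -7.94394383e-05  2.20780930e-01] [-3.14134495 -0.00575736  2.77587744] [-0.15345636  0.65645662 -0.385437  ]
```

View pics/w19.png

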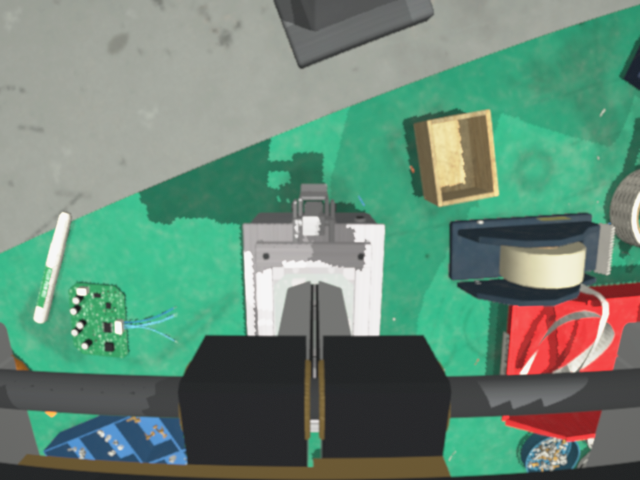

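Run:
```python
from h import *
crop('w19.png',235,170,395,290,'w19c.png',5)
c=load('w19.png')
for a in (0,.1,.2,.4,.6):
    n=np.array([-np.cos(a),np.sin(a)]);d=np.array([-np.sin(a),-np.cos(a)])
    L=lambda s,k:np.array([-.092,.066])+s*d+k*n
    P=L(.018,0); H=L(.058,.008)
    pr=lambda q,y=0:((proj(c,fx(q[0],y,q[1]))-[235,170])*5).round(0)
    print(a,'handle end',pr(H),'pivot-side outer',pr(L(0.0,.008)))
for th in (-.01,0,.01,.035,.06): print(th,[((proj(c,lidp(th,*a))-[235,170])*5).round(0) for a in [(.154,.003,.042),(.154,.003,-.042),(.168,0,.011)]])
```

```text
scale 5
0 handle end [391. 100.] pivot-side outer [391. 138.]
0.1 handle end [391.  71.] pivot-side outer [391. 139.]
0.2 handle end [392.  42.] pivot-side outer [391. 141.]
0.4 handle end [392. -12.] pivot-side outer [391. 145.]
0.6 handle end [392. -62.] pivot-side outer [391. 150.]
-0.01 [array([683., 368.]), array([ 97., 367.]), array([467., 267.])]
0 [array([685., 371.]), array([ 96., 370.]), array([468., 270.])]
0.01 [array([686., 373.]), array([ 94., 373.]), array([468., 272.])]
0.035 [array([690., 381.]), array([ 90., 381.]), array([469., 278.])]
0.06 [array([694., 390.]), array([ 87., 389.]), array([470., 286.])]
```

View pics/w19c.png

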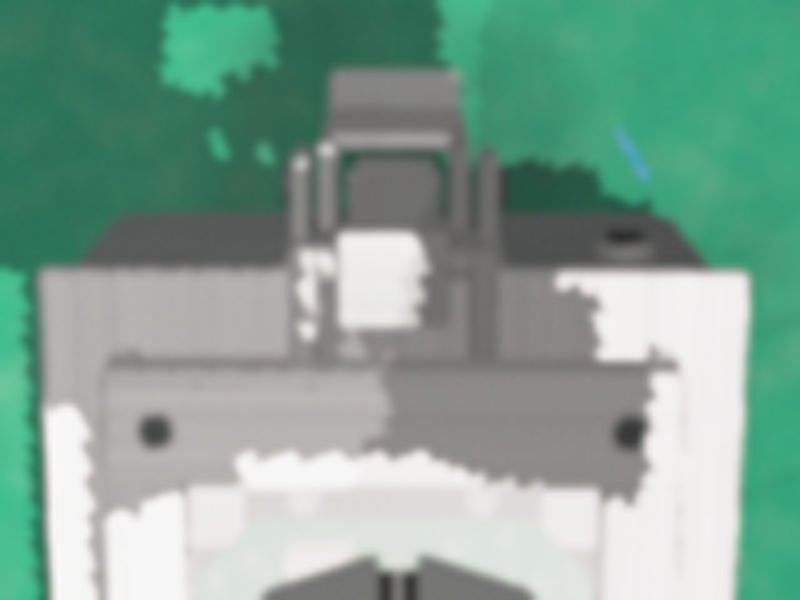

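```bash
python3 -m jog '[[0.02,0,0,0,-0.09,0,-1],[0.04,0,0,0,-0.18,0,-1],[0.06,0,0,0,-0.27,0,-1],[0.06,0,0.01,0,-0.36,0,-1],[0.06,0,0.01,0,-0.45,0,-1],[0.06,0,0.01,0,-0.51,0,-1],[0.06,0,0.01,0,-0.51,0,-1],[0.06,0,0.01,0,-0.51,0,-1]]'
python3 - <<'E'
from h import *
o=status.get_obs(); print(tofx(o['ee_pos']),o['eef_rot'],o['qpos'].round(2))
c=snap('wrist','w20.png')
for a in (0,.1,.2,.4):
    n=np.array([-np.cos(a),np.sin(a)]);d=np.array([-np.sin(a),-np.cos(a)])
    L=lambda s,k:np.array([-.092,.066])+s*d+k*n
    pr=lambda q,y=0:proj(c,fx(q[0],y,q[1])).round(1)
    print(a,'end',pr(L(.058,.008),.0125),pr(L(.058,.008),-.0125),'top',pr(L(0.0,.008)))
E
```

```text
time_s: 19.75
ee_pos: [0.3701, -0.2144, 0.2106]
eef_rot: [3.141, 0.791, 2.775]
force: [-0.2, -0.7, 0.6]
grip_width: 0.0009
[-0.13374999 -0.00023602  0.21061222] [3.14149463 0.79130164 2.77511057] [-0.81 -0.38  2.36  0.66  0.52 -2.48]
0 end [328.8  81.8] [297.9  81.9] top [313.3 132.6]
0.1 end [329.   76.7] [297.7  76.7] top [313.3 133.4]
0.2 end [329.3  72.1] [297.4  72.1] top [313.3 134.3]
0.4 end [329.8  64.2] [296.8  64.3] top [313.3 136.2]
```

View pics/w20.png

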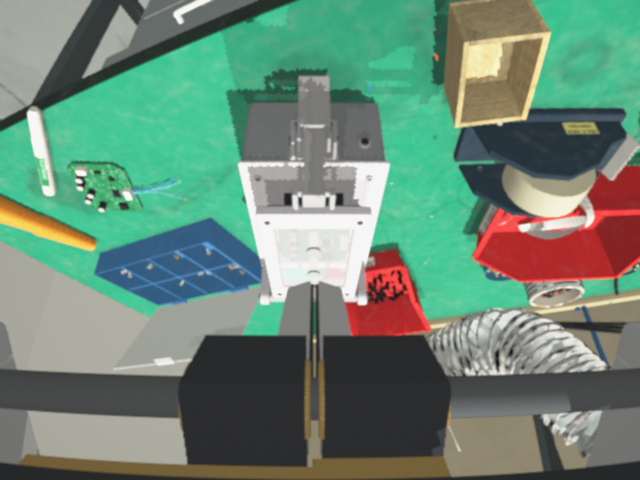

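Run:
```python
from h import *
crop('w20.png',225,60,400,230,'w20c.png',3.5)
c=load('w20.png')
for th in (-.01,0,.035,.06,.15,.3,.4): print(th,[((proj(c,lidp(th,*a))-[225,60])*3.5).round(0) for a in [(.154,.003,.042),(.154,.003,-.042),(.168,0,.011)]])
```

```text
scale 3.5
-0.01 [array([514., 535.]), array([104., 535.]), array([365., 481.])]
0 [array([515., 542.]), array([104., 542.]), array([365., 488.])]
0.035 [array([517., 564.]), array([102., 564.]), array([366., 513.])]
0.06 [array([518., 581.]), array([101., 581.]), array([366., 531.])]
0.15 [array([522., 644.]), array([ 96., 644.]), array([368., 602.])]
0.3 [array([527., 759.]), array([ 92., 759.]), array([369., 731.])]
0.4 [array([529., 839.]), array([ 90., 839.]), array([370., 823.])]
```

View pics/w20c.png

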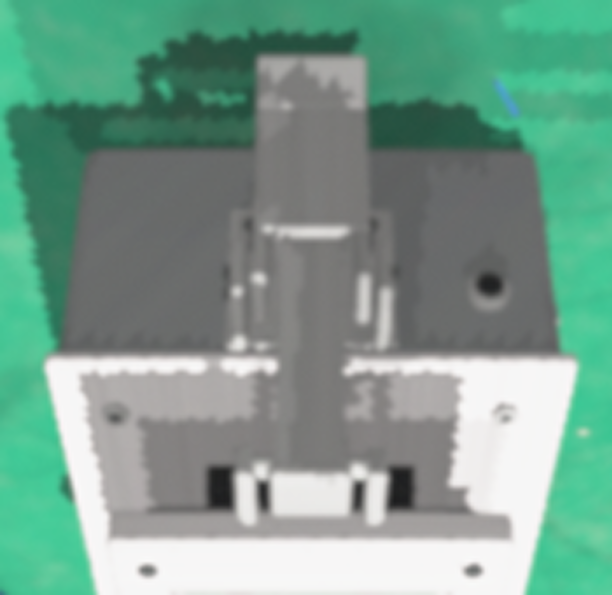

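Run:
```python
from h import *
c=load('w20.png'); d9=load('w19.png')
for a in (0,.1,.2):
    n=np.array([-np.cos(a),np.sin(a)]);d=np.array([-np.sin(a),-np.cos(a)])
    L=lambda s,k:np.array([-.092,.066])+s*d+k*n
    for k in (.008,.012,.016):
        q=L(.058,k); b=L(.05,.008)
        print(a,k,'w20 end row',((proj(c,fx(q[0],0,q[1]))-[225,60])*3.5)[1].round(0),'bend(s=.05)',((proj(c,fx(b[0],0,b[1]))-[225,60])*3.5)[1].round(0),'w19 end row',((proj(d9,fx(q[0],0,q[1]))-[235,170])*5)[1].round(0))
snap('scene','s20.png'); crop('s20.png',320,180,420,260,'s20c.png',7)
```

```text
0 0.008 w20 end row 76.0 bend(s=.05) 99.0 w19 end row 100.0
0 0.012 w20 end row 62.0 bend(s=.05) 99.0 w19 end row 79.0
0 0.016 w20 end row 47.0 bend(s=.05) 99.0 w19 end row 58.0
0.1 0.008 w20 end row 58.0 bend(s=.05) 84.0 w19 end row 71.0
0.1 0.012 w20 end row 45.0 bend(s=.05) 84.0 w19 end row 50.0
0.1 0.016 w20 end row 31.0 bend(s=.05) 84.0 w19 end row 29.0
0.2 0.008 w20 end row 42.0 bend(s=.05) 70.0 w19 end row 42.0
0.2 0.012 w20 end row 29.0 bend(s=.05) 70.0 w19 end row 22.0
0.2 0.016 w20 end row 16.0 bend(s=.05) 70.0 w19 end row 1.0
scale 7
```

View pics/s20c.png

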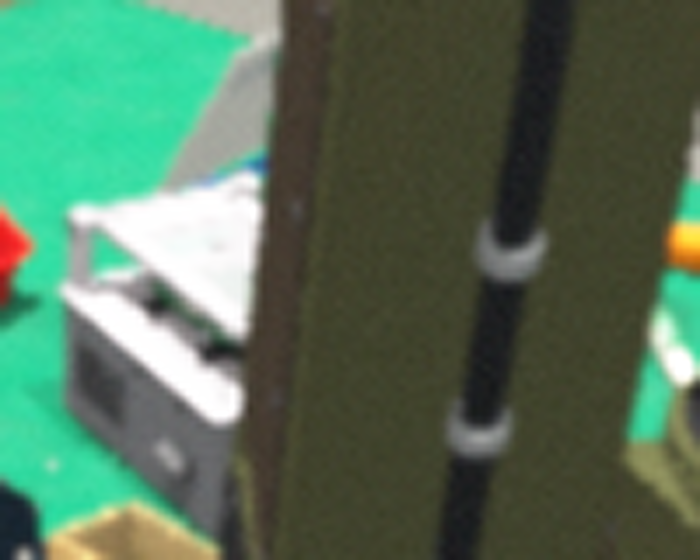

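Run:
```python
from h import *
o=status.get_obs(); print(o['time_s'],o['force'],o['joint_vel'].round(3)); ctrl.hand_in()
```

```text
19.85 [ 0.26417606  0.45568329 -0.9004295 ] [ 0.003  0.008  0.001  0.02  -0.009 -0.023]
the job is handed in; nothing more can be done
```

The board is in the nest, the lid is folded down onto it, the claw is over the keeper bar, and the lever is down against the front of the fixture. I handed the job in at 19.85 s of the 67 s allowed, with the arm standing clear of everything.

**Last checks:**
- **Board:** before I closed the lid, the pictures showed it lying between all eight posts, and the force on the tool was near zero after release.
- **Lid:** in the last wrist picture its free edge matches an angle of about 0, which is latched. The claw nose sits over the keeper.
- **Lever:** its tip position in the last two views alone would fit 0 or about 0.1. The bend in the handle fits 0 better. It also hit a hard stop at about 16 N at the position expected for 0. Either value is well past dead centre at about 0.2.
- **Other things:** the pictures show nothing knocked or shifted. I compared them by eye and did not measure them, and the glue, insert tray and brush were out of the last wrist views.

**What disagreed or could not be checked:**
- The top camera read about 5–8 mm off from the wrist camera. I worked from the wrist camera because it matched the known fingertip positions.
- The board touched down about 1.5 mm lower than I had worked out. It then took a 9.5 N push before release.
- The scene camera's view of the latch was blocked by the arm, so the latch was checked only in the wrist pictures.

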